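# Load the checking slide and hold it at the mark

### The job

While the spring slide is fully home, lay the flat steel spacer centred on its round seat plate, then set the pulley, hub up, centred on top of the spacer. Then take the upright pull bar, draw the slide out gently until the rib on its side lines up with the pointed blade of the mark block, and finish while still holding it there, with the pile still centred. Leave the tape roll, sanding block and tape measure where they are.

Things in the scene. Friction and masses are not known exactly. Their poses are not given: they have to be found in the camera images.
- gauge_base: Fixed aluminium base of the checking slide, 270 x 90 x 10 mm; its place and yaw vary. Origin on the bench directly below the centre of the seat plate when the slide is home. Its +x points away from the pull bar, along the rail; the slide is pulled along its -x; z up. The base reaches from 170 mm in front of the origin (-x) to 100 mm behind it; at its rear end stands a block 44 mm high.
- slide (a joint): Travel of the slide in m: 0 fully home, grows as it is pulled out, hard stop at 0.090. Return spring: 3 N at home plus 100 N/m (10 N at 0.070). The slide is a grey plate, 190 x 80 mm, top 32 mm above the bench.
- seat (a point): Centre of the top face of the round steel seat plate on the slide, 38 mm above the bench; the plate is flat, 84 mm across, and moves with the slide. Axes parallel to gauge_base's.
- pull_bar (a point): Upright dark steel bar on the slide's front end, 14 mm thick along the pull direction, 60 mm wide across it, standing from 32 to 80 mm above the bench. This point is the middle of its foot, 32 mm above the bench, 115 mm in front (-x) of the seat's centre. Axes parallel to gauge_base's; moves with the slide. Can be pinched from above across its 14 mm.
- index (a point): Outer end of the index rib, a raised dark steel rib, 4 x 28 mm, at the +y edge of the slide's top, 60 mm in front (-x) of the seat's centre, 40 mm to its +y side, 36 mm above the bench. Moves with the slide; axes parallel to gauge_base's.
- mark_block: Fixed aluminium block, 26 x 22 x 32 mm, against the base's +y edge; a dark 4 mm wide blade on top points at the slide. Origin on the bench under the block's centre, axes parallel to gauge_base's; the blade lies over its line x = 0. At the mark, the index rib has x = 0 here. It varies along the base: 40 to 70 mm of travel from home.
- spacer: Loose flat steel disc, 60 mm across, 14 mm thick, with a 20 mm hole, 0.1 to 0.2 kg. Origin at the centre of its underside, z up. Lies flat on the bench on the left or right of the slide.
- pulley: Loose dark grey V-belt pulley, 62 mm across, 26 mm high with its hub: the grooved wheel is 20 mm thick and the hub, 28 mm across, rises 6 mm above it. 0.2 to 0.3 kg. Origin at the centre of its underside, z up (hub side). Lies flat on the bench, hub up, on the other side.
- masking_tape: Bystander: roll of masking tape lying flat, 97 mm across, 24 mm high, origin at the centre of its underside. Not to be moved.
- sanding_block: Bystander: sanding block, 63 x 111 x 28 mm, origin at the centre of its underside. Not to be moved.
- tape_measure: Bystander: tape measure, 38 x 99 x 70 mm, origin at the centre of its underside. Not to be moved.
Mind the look-alikes: they are no part of the job. There is more than one size of the pulley; the one meant has the size given above.

How it is judged:
By the outcome, as a careful person would: the job done as asked, in the order asked, and still so for the second after the job is handed in, while the arm keeps its last pose, push and grip.
It also fails if it takes over 67 s, if anything falls off the work surface, if the arm or the gripper's body presses on something with over 40 N, if the wrist force passes 120 N, or if a joint passes its speed limit or range.

### The arm

A 6-joint arm with a two-finger parallel gripper is mounted at the origin on a cart in front of the work surface, level with it; the furniture and walls round the work are solid. World frame = base frame: x ahead of the robot, y to its left, z up, the work surface at z = 0. Lengths are in m, angles in degrees, forces in N, time in s.
With the tool pointing down it reaches from about 0.375 to 0.9 m from the base axis. Payload 3.1 kg.
Tool frame: the origin (TCP) lies at the very end of the fingers, on their centre line; the grasp point (between the pads) lies 19 mm behind it; z points along the fingers, y is the line along which they close (so a half turn about z gives the same grasp; the last joint's range is limited). The gripper opens to 87 mm and grips with 3 to 60 N. Pads are 19 mm wide; open, the fingers measure 117 mm over their backs; the gripper's body (75 mm by 190 mm) begins 51 mm behind the grasp point.
Start: joints at [54.574, 30.224, 82.088, -0, 67.689, -10.227], TCP at [0.266, 0.566, 0.223] pointing down, gripper open.
Joint ranges: [-176.69, 176.69], [-43.24, 126.21], [12.49, 139.97], [-82, 262], [0, 151.66], [-163.58, 163.58]. Speed limits (degrees/s): [159.86, 159.86, 180, 180, 180, 180].

### API

Orientations are given as a 3x3 rotation matrix whose columns are the frame's x, y, z axes.
In Python, from rig import bot gives the robot as it stands.
- The arm moves only by the tool move_arm, never from a script. Its argument "increments" is a list of rows, each an object with "xyz": the shift along the tool's x, y, z in mm, a list of three; "roll": the turn about the tool's z in rad; "grip": the opening in per cent of the stroke, from 0 (shut) to 100 (fully open). A call has 1 to 5 rows; each row shifts and turns the commanded pose from where the row before left it, along the tool's axes as they then stand; what a row does not reach is not made up. A row lasts 1/12 s, in which the tool goes at most 41.7 mm and 7.16 degrees, less where a joint would pass 70% of its speed; a pose out of reach is approached as far as the arm can. A call is refused whole if a number of a shift passes 41.7 or a number of a turn 0.125, either way. A call with a gripper value outside its range is refused whole. The fingers move at their own pace and stop on an object; the grip force is fixed at half the most. Time passes only in rows, so rows that do not move let the fingers close. It gives the time, the measured TCP pose, the force, the opening and the grip force at its end, in the units of the state.
- bot.read_state(): the state, without advancing time (a new reading comes with each control period).
- bot.capture(name): name is "scene" or "top" or "wrist"; returns (picture, depth): 420x560x3 uint8, red, green, blue; 420x560 float32, m along the optical axis (not along the pixel's ray), 0 where there is no reading.
- bot.camera_model(name): a dict with "intrinsics" (3x3 intrinsics, pixels), "rvec" (rotation vector, rad) and "tvec" (3), from world to camera coordinates, as OpenCV has them; the wrist camera has in their place "tool_from_camera" (4x4, takes a point from camera to tool coordinates, whose origin is the TCP and whose axes are the flange's). Camera axes: x right, y down, z forward; pixel columns grow to the right and rows downward; lengths in m; the calibration is good to about 2 mm. A picture is of the moment at which its call begins: read the wrist's pose just before it. camera_model takes no time and is no camera call.
- bot.hand_in(): hands the job in; it is judged then, once.
Trained networks look in the newest picture that a camera, given by its name, has taken for a name from the list of things; names that differ only in an ending like _2 or _b are one class to them, and where a whole thing is asked for, a point or a joint stands for the part that bears it (a point fixed in the world has none). Each returns a list of dicts, best first, with "conf" (0 to 1); they miss things now and then, are a little off and sometimes report something else, mostly with a low value. They report only what shows in the picture. A call takes as long as a camera call. They do not tell look-alikes from the thing itself.
- bot.spot_in(label, camera): "at" ([x, y, z] in m, in the coordinates of the camera as it stood for that picture, good to about 4 mm: the middle of the surface that is visible of it).
- bot.trace(label, camera): "mask" (420x560 bool, what is visible of it).
The state is a dict: "time_s": time; "joint_positions": joint angles; "qvel": joint speeds; "tau": joint torques, N m; "position": TCP position; "tcp_rot": TCP orientation; "force": force on the tool from outside, world axes, zero at the start; "moment": the same for the moment, N m; "opening": opening from 0.0 (shut) to 1.0 (fully open); "grasp_force": force on a finger pad.
Only numpy, scipy, OpenCV 4.12 (cv2) and the standard library are available. Lean on these libraries where they do the work, as an engineer would, in place of code of your own. Each camera call takes 0.05 s, during which the arm holds its last target. There are 200 camera calls.

## Working session

There is one attempt and no reset: what is moved stays moved. The work goes in short steps, Python scripts to look and compute and a tool call to move; the robot and the scene stay as the last step left them, time stands still between calls to the robot, and variables do not carry over. Pictures are saved under pics/ and viewed, at most 12 in all, crops included, and the job is handed in when it is done.

Besides the shell and the picture viewer there is one more tool, called as a command line: name --argument value ..., lists and objects as JSON in quotes. move_arm: Moves the arm, as the interface text tells. Its arguments: {"type":"object","properties":{"increments":{"type":"array"}},"required":["increments"]}

```bash
mkdir -p pics; ls
cat > h.py <<'E'
import numpy as np, cv2
from rig import bot
def cap(n):
    s=bot.read_state(); p,d=bot.capture(n); m=bot.camera_model(n)
    K=np.array(m["intrinsics"])
    T=np.eye(4)
    if n=="wrist":
        W=np.eye(4); W[:3,:3]=np.array(s["tcp_rot"]); W[:3,3]=s["position"]
        T=W@np.array(m["tool_from_camera"])
    else:
        R=cv2.Rodrigues(np.array(m["rvec"],float))[0]; t=np.array(m["tvec"],float).ravel()
        T[:3,:3]=R.T; T[:3,3]=-R.T@t
    return p,d,K,T
def cloud(d,K,T):
    v,u=np.indices(d.shape); c=np.stack([(u-K[0,2])/K[0,0]*d,(v-K[1,2])/K[1,1]*d,d],-1)
    return c@T[:3,:3].T+T[:3,3]
def save(n,p): cv2.imwrite("pics/"+n+".png",p[...,::-1])
E
python3 - <<'E'
from h import *
P={}
for n in("top","scene"):
    p,d,K,T=cap(n); save(n+"0",p); P[n]=p; C=cloud(d,K,T)
    print(n,T[:3,3].round(3))
    for l in["gauge_base","slide","seat","pull_bar","index","mark_block","spacer","pulley","masking_tape","sanding_block","tape_measure"]:
        for r in bot.spot_in(l,n)[:4]:
            a=np.array(r["at"]); uv=(K@a)[:2]/a[2]
            print(l,round(r["conf"],2),(T[:3,:3]@a+T[:3,3]).round(3),uv.round())
print(bot.read_state())
E
```

```text
pics
top [0.32  0.037 1.387]
gauge_base 0.76 [ 0.614 -0.012  0.032] [283. 196.]
slide 0.96 [ 0.612 -0.02   0.03 ] [285. 196.]
slide 0.71 [0.528 0.016 0.029] [274. 225.]
pull_bar 0.7 [ 0.614 -0.012  0.031] [283. 196.]
pull_bar 0.51 [ 0.493 -0.314  0.018] [388. 236.]
index 0.74 [ 0.606 -0.021  0.031] [286. 198.]
index 0.43 [ 0.7   -0.24   0.027] [359. 166.]
mark_block 0.4 [0.53  0.019 0.031] [273. 225.]
spacer 0.61 [0.561 0.364 0.014] [153. 217.]
pulley 0.93 [ 0.563 -0.196  0.019] [346. 213.]
pulley 0.59 [ 0.464 -0.193  0.014] [347. 247.]
pulley 0.54 [ 0.49  -0.317  0.017] [389. 237.]
masking_tape 0.65 [ 0.697 -0.239  0.027] [359. 167.]
sanding_block 0.83 [0.719 0.297 0.03 ] [176. 163.]
tape_measure 0.88 [ 0.36  -0.257  0.059] [374. 282.]
scene [ 0.2   -0.609  0.968]
gauge_base 0.96 [ 0.608 -0.033  0.035] [314. 232.]
slide 0.63 [ 0.601 -0.025  0.042] [309. 229.]
seat 0.82 [ 0.603 -0.029  0.041] [311. 230.]
pull_bar 0.63 [ 0.601 -0.031  0.04 ] [310. 231.]
index 0.75 [ 0.6   -0.025  0.038] [309. 230.]
mark_block 0.71 [0.523 0.008 0.032] [274. 235.]
spacer 0.68 [0.556 0.356 0.016] [225. 1
[... 449 characters left out ...]
.37930113e-04,
        6.76904816e+01, -1.02305044e+01]), 'qvel': array([-0.00647792, -0.00981935, -0.046041  , -0.06465236, -0.07653768,
       -0.02657313]), 'tau': array([ 8.29752071e-05, -4.40028441e+01, -1.76981038e+01,  6.33102539e-02,
        5.05232241e-02, -1.64321455e-05]), 'position': array([0.26605265, 0.56551428, 0.22255541]), 'tcp_rot': array([[-9.04859294e-01,  4.25710768e-01, -1.84360129e-05],
       [ 4.25710768e-01,  9.04859294e-01, -8.14682734e-06],
       [ 1.32138055e-05, -1.52201416e-05, -1.00000000e+00]]), 'force': array([ 0.78903957, -0.52052298,  0.11447674]), 'moment': array([-0.0297741 , -0.0294195 , -0.06548477]), 'grasp_force': 0.0, 'opening': 0.9993651125253311}
```

View pics/top0.png

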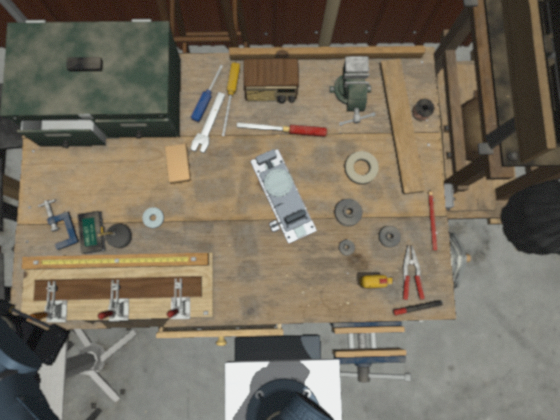

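View pics/scene0.png

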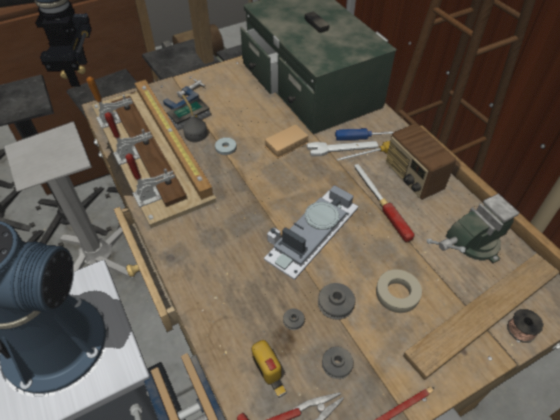

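Top view: three pulley-like things, at px (348,211) about 80 mm, (389,236) about 63 mm and (346,247) about 45 mm. The description fits (389,236). The ring at (362,167) is the tape roll. The only spacer-like disc is at (153,217). The gauge runs from (268,158) at the rear to (297,225) at the pull bar. I'll measure the sizes and the gauge next.

Run:
```python
from h import *
p,d,K,T=cap("top"); C=cloud(d,K,T)
for l in("pulley","spacer"):
    for r in bot.trace(l,"top")[:4]:
        m=r["mask"]; z=C[...,2]; q=C[m]
        (c,w,a)=cv2.minAreaRect(q[:,:2].astype(np.float32)); print(l,round(r["conf"],2),np.argwhere(m).mean(0).round(),np.round(c,3),np.round(w,3),np.sqrt(m.sum()*4/np.pi)*1.38/K[0,0],np.percentile(q[:,2],[5,50,95]).round(3))
# gauge
X=C[145:250,240:325].reshape(-1,3)
for lo,hi in((.005,.018),(.025,.036),(.036,.043),(.043,.05),(.06,.09)):
    q=X[(X[:,2]>lo)&(X[:,2]<hi)]
    if len(q)>5: print(lo,len(q),[np.round(v,4) for v in cv2.minAreaRect(q[:,:2].astype(np.float32))])
a=cv2.resize(p[140:250,235:335],None,fx=5,fy=5,interpolation=cv2.INTER_CUBIC)
b=cv2.resize(p[195:260,325:410],None,fx=3,fy=3,interpolation=cv2.INTER_CUBIC)
o=np.zeros((560,790,3),np.uint8);o[:550,:500]=a;o[:195,510:765]=b
save("crop1",o)
```

```text
pulley 0.93 [212. 348.] [ 0.466 -0.088] [0.079 0.381] 0.07961229920852607 [0.004 0.023 0.034]
pulley 0.64 [236. 389.] [ 0.417 -0.15 ] [0.05  0.422] 0.05521035115963574 [0.012 0.018 0.027]
spacer 0.7 [217. 153.] [0.441 0.222] [0.439 0.057] 0.05844713008589087 [0.001 0.013 0.019]
0.005 901 [array([ 0.6188, -0.012 ]), array([0.2516, 0.3133]), np.float64(88.9587)]
0.025 1166 [array([ 0.6141, -0.0017]), array([0.2447, 0.1137]), np.float64(20.0093)]
0.036 664 [array([0.6301, 0.0027]), array([0.238 , 0.1004]), np.float64(17.2504)]
0.043 109 [array([ 0.6403, -0.0019]), array([0.2173, 0.0765]), np.float64(22.5464)]
0.06 122 [array([ 0.5472, -0.0431]), array([0.0144, 0.0594]), np.float64(23.0906)]
```

View pics/crop1.png

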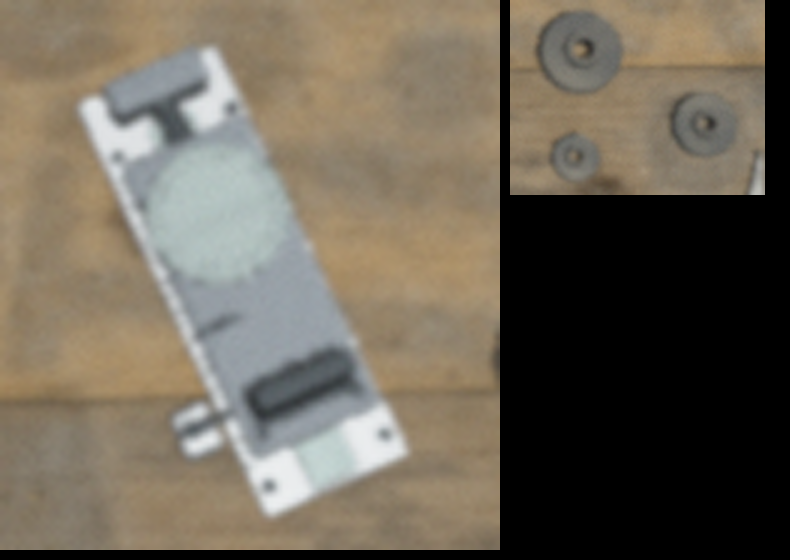

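The crop confirms it: three pulleys with the 63 mm one at (389,236), seat plate at (275,183), rib at (278,205), mark block at (274,226). Next: the route to the spacer.

```bash
cat >> h.py <<'E'
def go(x,y,z,yang=None):
    """delta in tool axes (mm) and roll (rad); shift given after the roll"""
    s=bot.read_state(); R=np.array(s["tcp_rot"]); a0=np.degrees(np.arctan2(R[1,1],R[0,1])); r=0
    if yang is not None:
        e=(yang-a0+90)%180-90; r=-np.radians(e)
    R2=R@cv2.Rodrigues(np.array([0,0,r]))[0]
    print("yang",a0.round(1),"roll",round(r,3),"shift before roll",((R.T@(np.array([x,y,z])-s["position"]))*1e3).round(1),"after",((R2.T@(np.array([x,y,z])-s["position"]))*1e3).round(1))
E
python3 - <<'E'
from h import *
print(np.array(bot.camera_model("wrist")["tool_from_camera"]).round(3),bot.camera_model("wrist")["intrinsics"])
go(.56,.36,.2,113.1)
E
```

```text
[[-0.002 -0.97  -0.243  0.065]
 [ 1.    -0.001 -0.001  0.   ]
 [ 0.    -0.243  0.97  -0.162]
 [ 0.     0.     0.     1.   ]] [[301.97442999   0.         283.33109533]
 [  0.         301.97442999 210.844911  ]
 [  0.           0.           1.        ]]
yang 64.8 roll -0.843 shift before roll [-353.5  -60.8   22.5] after [-189.7 -304.3   22.5]
```

move_arm --increments '[{"xyz":[-36,-6,0],"roll":0,"grip":100},{"xyz":[-36,-6,0],"roll":0,"grip":100},{"xyz":[-36,-6,0],"roll":0,"grip":100},{"xyz":[-36,-6,0],"roll":0,"grip":100},{"xyz":[-36,-6,0],"roll":0,"grip":100}]'

```text
time_s: 1.77
position: [0.4173, 0.4608, 0.2226]
tcp_rot: [[-0.905, 0.425, 0.0], [0.425, 0.905, 0.0], [-0.0, 0.0, -1.0]]
force: [1.0, 0.8, 0.2]
opening: 1.001
grasp_force: 0.0
```

move_arm --increments '[{"xyz":[-36,-6,0],"roll":0,"grip":100},{"xyz":[-36,-6,0],"roll":0,"grip":100},{"xyz":[-36,-6,0],"roll":0,"grip":100},{"xyz":[-36,-6,0],"roll":0,"grip":100},{"xyz":[-30,-6,0],"roll":0,"grip":100}]'

```text
time_s: 2.18
position: [0.5631, 0.3588, 0.2226]
tcp_rot: [[-0.904, 0.427, 0.001], [0.427, 0.904, -0.0], [-0.001, 0.0, -1.0]]
force: [0.6, 0.1, -0.2]
opening: 1.0
grasp_force: 0.0
```

move_arm --increments '[{"xyz":[0,0,0],"roll":-0.12,"grip":100},{"xyz":[0,0,0],"roll":-0.12,"grip":100},{"xyz":[0,0,0],"roll":-0.12,"grip":100},{"xyz":[0,0,0],"roll":-0.12,"grip":100},{"xyz":[0,0,0],"roll":-0.12,"grip":100}]'

```text
time_s: 2.6
position: [0.561, 0.3603, 0.2224]
tcp_rot: [[-0.986, -0.165, -0.0], [-0.165, 0.986, -0.0], [0.0, 0.0, -1.0]]
force: [-0.4, -0.8, 0.2]
opening: 0.999
grasp_force: 0.0
```

move_arm --increments '[{"xyz":[0,0,0],"roll":-0.12,"grip":100},{"xyz":[0,0,0],"roll":-0.12,"grip":100},{"xyz":[0,0,0],"roll":0,"grip":100},{"xyz":[0,0,0],"roll":0,"grip":100}]'

```text
time_s: 2.93
position: [0.5608, 0.3605, 0.2225]
tcp_rot: [[-0.922, -0.387, -0.0], [-0.387, 0.922, 0.0], [0.0, 0.0, -1.0]]
force: [0.0, -0.2, -0.2]
opening: 1.002
grasp_force: 0.0
```

```bash
cat >> h.py <<'E'
def disc(label,n,zt,near=None):
    """mask -> centre of circle at height zt"""
    p,d,K,T=cap(n); out=[]
    for r in bot.trace(label,n)[:3]:
        m=r["mask"].astype(np.uint8)
        cs,_=cv2.findContours(m,cv2.RETR_EXTERNAL,cv2.CHAIN_APPROX_NONE); c=max(cs,key=cv2.contourArea)[:,0].astype(float)
        ray=np.c_[(c[:,0]-K[0,2])/K[0,0],(c[:,1]-K[1,2])/K[1,1],np.ones(len(c))]@T[:3,:3].T
        q=T[:3,3]+ray*((zt-T[2,3])/ray[:,2])[:,None]
        h=cv2.convexHull(q[:,:2].astype(np.float32)); M=cv2.moments(h)
        ce=np.array([M["m10"],M["m01"]])/M["m00"]; (cc,rr)=cv2.minEnclosingCircle(h)
        z=cloud(d,K,T)[...,2][r["mask"]]
        print(label,round(r["conf"],2),"px",c.mean(0).round(),"ctr",ce.round(4),"enc",np.round(cc,4),"dia",round(2*np.sqrt(M["m00"]/np.pi),4),round(2*rr,4),"z",np.percentile(z,[10,50,90]).round(4)); out.append(ce)
    return p,out
E
python3 - <<'E'
from h import *
p,o=disc("spacer","wrist",.014); save("w1",p)
s=bot.read_state(); print(s["time_s"],s["position"])
go(o[0][0],o[0][1],.004,113.1)
E
```

```text
spacer 0.61 px [286. 190.] ctr [0.5607 0.3626] enc [0.5611 0.3621] dia 0.0594 0.0615 z [0.0118 0.0131 0.0142]
3.0333 [0.56077205 0.36053728 0.22252859]
yang 112.8 roll -0.005 shift before roll [ -0.7   2.  218.5] after [ -0.7   2.  218.5]
```

View pics/w1.png

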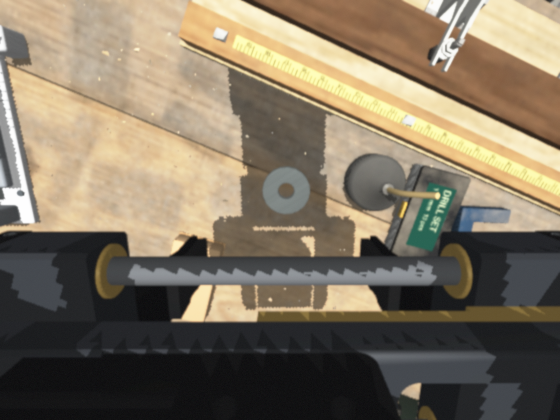

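The wrist view shows the spacer at (286,190) and a dark object with a stem at (375,185) near the right finger. I'll check heights before going down.

Run:
```python
from h import *
p,d,K,T=cap("top"); C=cloud(d,K,T)
p2,d2,K2,T2=cap("wrist"); C2=cloud(d2,K2,T2)
s=bot.read_state(); R=np.array(s["tcp_rot"])
for C in(C,C2):
    L=(C.reshape(-1,3)-[.5607,.3626,0])@R
    L=L[(C.reshape(-1,3)[:,2]<.11)]
    for a in(0,30,60,90,120,150):
        t=np.radians(a); ux=L[:,0]*np.cos(t)+L[:,1]*np.sin(t); uy=-L[:,0]*np.sin(t)+L[:,1]*np.cos(t)
        k=(abs(ux)<.045)&(abs(uy)<.105)
        print(a,(-L[k,2]).max().round(3), "fing",(-L[(abs(ux)<.016)&(abs(uy)<.064)&(abs(uy)>.034)][:,2]).max().round(3))
```

```text
0 0.024 fing 0.007
30 0.024 fing 0.007
60 0.024 fing 0.007
90 0.057 fing 0.007
120 0.048 fing 0.007
150 0.024 fing 0.008
0 0.071 fing 0.007
30 0.049 fing 0.002
60 0.016 fing 0.002
90 0.052 fing 0.002
120 0.052 fing 0.013
150 0.109 fing 0.007
```

move_arm --increments '[{"xyz":[-0.7,2,30],"roll":0,"grip":100},{"xyz":[0,0,30],"roll":0.12,"grip":100},{"xyz":[0,0,30],"roll":0.12,"grip":100},{"xyz":[0,0,20],"roll":0.12,"grip":100},{"xyz":[0,0,0],"roll":0.12,"grip":100}]'

```text
time_s: 3.55
position: [0.5572, 0.361, 0.1071]
tcp_rot: [[-0.996, 0.087, -0.009], [0.087, 0.996, -0.004], [0.009, -0.005, -1.0]]
force: [-0.5, -0.9, -0.0]
opening: 0.997
grasp_force: 0.0
```

move_arm --increments '[{"xyz":[0,0,0],"roll":0.12,"grip":100},{"xyz":[0,0,0],"roll":0.12,"grip":100},{"xyz":[0,0,10],"roll":0.12,"grip":100},{"xyz":[0,0,20],"roll":0.12,"grip":100},{"xyz":[0,0,30],"roll":0,"grip":100}]'

```text
time_s: 3.97
position: [0.5634, 0.3639, 0.055]
tcp_rot: [[-0.845, 0.535, 0.007], [0.535, 0.845, 0.003], [-0.004, 0.006, -1.0]]
force: [0.8, 0.8, 0.4]
opening: 0.996
grasp_force: 0.0
```

move_arm --increments '[{"xyz":[0,0,25],"roll":0,"grip":100},{"xyz":[0,0,15],"roll":0,"grip":100},{"xyz":[0,0,7],"roll":0,"grip":100},{"xyz":[0,0,0],"roll":0,"grip":100},{"xyz":[0,0,0],"roll":0,"grip":100}]'

```text
time_s: 4.38
position: [0.5613, 0.3629, 0.006]
tcp_rot: [[-0.847, 0.531, 0.001], [0.531, 0.847, 0.0], [-0.001, 0.001, -1.0]]
force: [0.7, -0.2, 0.0]
opening: 0.999
grasp_force: 0.0
```

move_arm --increments '[{"xyz":[0,0,0],"roll":0,"grip":20},{"xyz":[0,0,0],"roll":0,"grip":20},{"xyz":[0,0,0],"roll":0,"grip":20},{"xyz":[0,0,0],"roll":0,"grip":20},{"xyz":[0,0,0],"roll":0,"grip":20}]'

```text
time_s: 4.8
position: [0.561, 0.3628, 0.0063]
tcp_rot: [[-0.847, 0.531, 0.001], [0.531, 0.847, 0.0], [-0.001, 0.001, -1.0]]
force: [0.5, -0.3, 0.0]
opening: 0.706
grasp_force: 0.0
```

move_arm --increments '[{"xyz":[0,0,0],"roll":0,"grip":20},{"xyz":[0,0,0],"roll":0,"grip":20},{"xyz":[0,0,0],"roll":0,"grip":20}]'

```text
time_s: 5.05
position: [0.561, 0.3629, 0.0062]
tcp_rot: [[-0.847, 0.531, 0.001], [0.531, 0.847, 0.001], [-0.0, 0.001, -1.0]]
force: [-0.5, -0.4, 4.6]
opening: 0.666
grasp_force: 30.0
```

move_arm --increments '[{"xyz":[0,0,-10],"roll":0,"grip":20},{"xyz":[0,0,-30],"roll":0,"grip":20},{"xyz":[0,0,-40],"roll":0,"grip":20},{"xyz":[0,0,-40],"roll":0,"grip":20},{"xyz":[0,0,-40],"roll":0,"grip":20}]'

```text
time_s: 5.47
position: [0.5598, 0.3622, 0.1667]
tcp_rot: [[-0.847, 0.531, -0.002], [0.531, 0.847, -0.001], [0.001, -0.002, -1.0]]
force: [0.9, 0.7, -1.6]
opening: 0.669
grasp_force: 30.0
```

Run:
```python
from h import *
go(.653,.002,.17,113.1)
# refined gauge estimate from bar top & seat plate in the top camera
p,d,K,T=cap("top"); C=cloud(d,K,T).reshape(-1,3)
c,s=np.cos(np.radians(23.1)),np.sin(np.radians(23.1))
L=(C-[.653,.002,0])@np.array([[c,-s,0],[s,c,0],[0,0,1]])
k=(abs(L[:,0]+.115)<.025)&(abs(L[:,1])<.045)&(L[:,2]>.07)&(L[:,2]<.09); print("bar",np.round(L[k].mean(0),4),[np.round(v,4) for v in cv2.minAreaRect(C[k][:,:2].astype(np.float32))])
k=(np.hypot(L[:,0],L[:,1])<.06)&(abs(L[:,2]-.038)<.003); print("seat",L[k].mean(0).round(4),k.sum())
```

```text
yang 57.9 roll -0.963 shift before roll [-270.2 -255.7   -3.1] after [  55.6 -367.8   -3.1]
bar [-0.1154  0.0004  0.0787] [array([ 0.5474, -0.0431]), array([0.0148, 0.0592]), np.float64(23.2336)]
seat [-0.0007 -0.0007  0.0378] 514
```

move_arm --increments '[{"xyz":[-32,-18,0],"roll":0,"grip":20},{"xyz":[-32,-18,0],"roll":0,"grip":20},{"xyz":[-32,-18,0],"roll":0,"grip":20},{"xyz":[-32,-18,0],"roll":0,"grip":20},{"xyz":[-32,-18,0],"roll":0,"grip":20}]'

```text
time_s: 5.93
position: [0.6485, 0.1999, 0.1655]
tcp_rot: [[-0.848, 0.531, -0.001], [0.531, 0.848, -0.0], [0.001, -0.001, -1.0]]
force: [1.1, -0.2, -0.7]
opening: 0.666
grasp_force: 30.0
```

move_arm --increments '[{"xyz":[-32,-18,0],"roll":0,"grip":20},{"xyz":[-32,-18,0],"roll":0,"grip":20},{"xyz":[-32,-18,0],"roll":0,"grip":20},{"xyz":[-32,-18,0],"roll":0,"grip":20},{"xyz":[-32,-18,0],"roll":0,"grip":20}]'

```text
time_s: 6.35
position: [0.7363, 0.0384, 0.1652]
tcp_rot: [[-0.847, 0.531, -0.001], [0.531, 0.847, 0.0], [0.001, -0.001, -1.0]]
force: [1.0, 0.3, -1.9]
opening: 0.664
grasp_force: 30.0
```

move_arm --increments '[{"xyz":[0,0,0],"roll":-0.12,"grip":20},{"xyz":[0,0,0],"roll":-0.12,"grip":20},{"xyz":[0,0,0],"roll":-0.12,"grip":20},{"xyz":[0,0,0],"roll":-0.12,"grip":20},{"xyz":[0,0,0],"roll":-0.12,"grip":20}]'

```text
time_s: 6.77
position: [0.7356, 0.0398, 0.1649]
tcp_rot: [[-0.999, -0.046, -0.002], [-0.046, 0.999, 0.0], [0.002, 0.0, -1.0]]
force: [0.4, 0.4, -0.7]
opening: 0.666
grasp_force: 30.0
```

move_arm --increments '[{"xyz":[0,0,0],"roll":-0.12,"grip":20},{"xyz":[0,0,0],"roll":-0.12,"grip":20},{"xyz":[0,0,0],"roll":-0.12,"grip":20},{"xyz":[0,0,0],"roll":0,"grip":20},{"xyz":[0,0,0],"roll":0,"grip":20}]'

```text
time_s: 7.18
position: [0.7358, 0.0402, 0.1651]
tcp_rot: [[-0.922, -0.387, -0.001], [-0.387, 0.922, 0.0], [0.001, 0.0, -1.0]]
force: [0.3, -0.9, 0.1]
opening: 0.667
grasp_force: 30.0
```

Run:
```python
from h import *
p,d,K,T=cap("wrist"); save("w2",p); C=cloud(d,K,T); np.savez("w2",p=p,d=d,K=K,T=T)
s=bot.read_state(); print(s["time_s"],s["position"])
for a in([.653,.002,.038],[.5474,-.0431,.08]):
    q=T[:3,:3].T@(np.array(a)-T[:3,3]); print((K@q)[:2]/q[2])
X=C.reshape(-1,3); c,sn=np.cos(np.radians(23.1)),np.sin(np.radians(23.1))
L=(X-[.653,.002,0])@np.array([[c,-sn,0],[sn,c,0],[0,0,1]])
k=(np.hypot(L[:,0],L[:,1])<.06)&(abs(L[:,2]-.038)<.0025); h=cv2.convexHull(X[k][:,:2].astype(np.float32)); print("seat",k.sum(),np.round(cv2.minEnclosingCircle(h),4).tolist() if 0 else cv2.minEnclosingCircle(h),X[k][:,2].mean())
k=(abs(L[:,0]+.115)<.025)&(abs(L[:,1])<.045)&(L[:,2]>.074)&(L[:,2]<.09)
if k.sum()>10: print("bar",k.sum(),cv2.minAreaRect(X[k][:,:2].astype(np.float32)))
```

```text
7.2333 [0.73587884 0.04021978 0.16521497]
[280.43323999 105.95779236]
[278.118059   -77.90499726]
seat 6896 ((0.6587574481964111, 0.002472943626344204), 0.04893750697374344) 0.037312732542991424
```

View pics/w2.png

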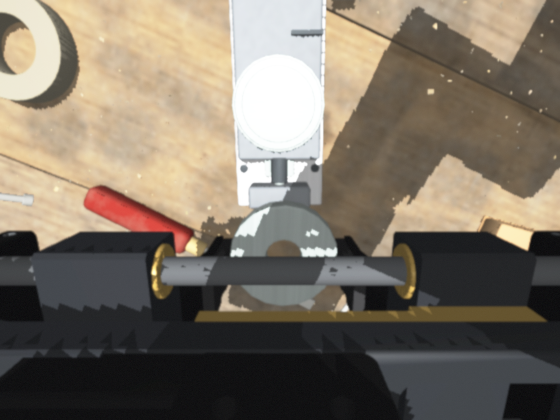

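The seat plate shows as the bright disc at about (278,103), the rib at (306,33), and the held spacer centred near (284,256). I'll fit the disc.

Run:
```python
from h import *
z=np.load("w2.npz"); p,K,T=z["p"],z["K"],z["T"]
m=(p.min(2)>225).astype(np.uint8); m[:,:225]=0;m[:,335:]=0;m[:45]=0;m[160:]=0
m=cv2.morphologyEx(m,cv2.MORPH_OPEN,np.ones((9,9)))
cs,_=cv2.findContours(m,cv2.RETR_EXTERNAL,cv2.CHAIN_APPROX_NONE); c=max(cs,key=cv2.contourArea)
print(cv2.fitEllipse(c),cv2.boundingRect(c))
c=cv2.convexHull(c)[:,0].astype(float)
ray=np.c_[(c[:,0]-K[0,2])/K[0,0],(c[:,1]-K[1,2])/K[1,1],np.ones(len(c))]@T[:3,:3].T
q=T[:3,3]+ray*((.038-T[2,3])/ray[:,2])[:,None]
e=cv2.fitEllipse(q[:,:2].astype(np.float32)); print(e)
# held spacer centre by top face circle in tool frame: hand eye check
x,y=e[0]; go(x,y,.17,113.1); go(.6535,.002,.06,113.1)
```

```text
((275.4851379394531, 98.03263092041016), (90.33692932128906, 110.81258392333984), 155.5216522216797) (233, 45, 91, 106)
((0.6481857299804688, -0.005690413061529398), (0.08449902385473251, 0.0991085022687912), 137.648193359375)
yang 112.8 roll -0.006 shift before roll [98.6 -8.4 -4.7] after [98.7 -7.8 -4.7]
yang 112.8 roll -0.006 shift before roll [ 90.7  -3.4 105.3] after [ 90.7  -2.9 105.3]
```

Run:
```python
from h import *
z=np.load("w2.npz"); p,K,T=z["p"],z["K"],z["T"]
g=cv2.cvtColor(p,cv2.COLOR_RGB2GRAY)
x,y=np.meshgrid(np.arange(210,350),np.arange(40,170))
gx=cv2.Sobel(g,cv2.CV_64F,1,0);gy=cv2.Sobel(g,cv2.CV_64F,0,1)
# score seat-centre candidates: bright inside -> dark outside radial gradient along projected 84 mm circle
t=np.linspace(0,2*np.pi,180); best=[]
for cx in np.arange(.643,.664,.0005):
  for cy in np.arange(-.008,.012,.0005):
    P=np.c_[cx+.042*np.cos(t),cy+.042*np.sin(t),np.full(180,.038)]; q=(P-T[:3,3])@T[:3,:3]; uv=q@K.T; uv=uv[:,:2]/uv[:,2:]
    c=uv.mean(0); n=uv-c; n/=np.linalg.norm(n,axis=1)[:,None]
    A=cv2.remap(gx,uv[:,:1].astype(np.float32),uv[:,1:].astype(np.float32),1)[:,0]; B=cv2.remap(gy,uv[:,:1].astype(np.float32),uv[:,1:].astype(np.float32),1)[:,0]
    best.append((np.clip(-(A*n[:,0]+B*n[:,1]),-20,100).mean(),cx,cy,*c))
best.sort(reverse=True); print(np.round(best[:6],4)); b=np.mean(best[:5],0)
go(b[1],b[2],.06,113.1)
o=p.copy(); cv2.circle(o,(int(b[3]),int(b[4])),2,(255,0,0),-1)
```

```text
[[ 7.839540e+01  6.525000e-01 -1.000000e-03  2.774856e+02  1.034145e+02]
 [ 7.725280e+01  6.525000e-01 -5.000000e-04  2.779962e+02  1.036395e+02]
 [ 7.560990e+01  6.530000e-01 -1.000000e-03  2.772752e+02  1.039530e+02]
 [ 7.425360e+01  6.525000e-01 -1.500000e-03  2.769748e+02  1.031895e+02]
 [ 7.361080e+01  6.530000e-01 -1.500000e-03  2.767647e+02  1.037282e+02]
 [ 7.254980e+01  6.520000e-01 -5.000000e-04  2.782069e+02  1.031007e+02]]
yang 112.8 roll -0.006 shift before roll [ 92.6  -6.  105.3] after [ 92.6  -5.4 105.3]
```

Run:
```python
from h import *
z=np.load("w2.npz"); p,K=z["p"],z["K"]; M=np.linalg.inv(np.array(bot.camera_model("wrist")["tool_from_camera"]))
for q in([.03,0,-.0077],[.03,0,.0063],[.01,0,-.0077],[0,.03,-.0077],[0,-.03,-.0077]):
    c=M[:3,:3]@q+M[:3,3]; print(q,((K@c)[:2]/c[2]).round(1))
g=cv2.cvtColor(p,cv2.COLOR_RGB2GRAY).astype(int); print(g[192:258,284].tolist()); print(g[225,222:345].tolist())
```

```text
[0.03, 0, -0.0077] [284.7 204.6]
[0.03, 0, 0.0063] [284.6 199.1]
[0.01, 0, -0.0077] [284.7 240.8]
[0, 0.03, -0.0077] [339.6 258.1]
[0, -0.03, -0.0077] [229.8 258.2]
[224, 221, 211, 194, 166, 140, 122, 109, 102, 97, 96, 96, 102, 117, 132, 137, 135, 132, 132, 132, 132, 132, 131, 132, 132, 131, 131, 131, 132, 131, 130, 131, 131, 131, 131, 131, 130, 131, 131, 131, 131, 131, 131, 132, 130, 129, 127, 117, 103, 95, 89, 89, 89, 89, 90, 90, 91, 90, 90, 90, 92, 92, 92, 89, 72, 58]
[104, 101, 99, 99, 98, 97, 96, 95, 96, 96, 96, 96, 95, 96, 95, 96, 101, 129, 179, 222, 238, 244, 245, 246, 246, 245, 245, 245, 245, 244, 245, 247, 248, 249, 247, 241, 206, 152, 134, 132, 130, 129, 130, 130, 132, 132, 131, 131, 131, 131, 132, 132, 130, 129, 129, 128, 128, 129, 130, 129, 130, 131, 131, 131, 131, 130, 129, 130, 131, 132, 131, 132, 132, 133, 134, 134, 135, 133, 133, 131, 130, 130, 129, 129, 130, 131, 131, 130, 130, 131, 132, 131, 131, 129, 128, 128, 129, 130, 130, 130, 132, 131, 128, 118, 104, 94, 93, 92, 92, 93, 95, 97, 97, 98, 100, 101, 102, 103, 105, 104, 105, 106, 106]
```

move_arm --increments '[{"xyz":[30,-2,0],"roll":0,"grip":20},{"xyz":[30,-2,0],"roll":0,"grip":20},{"xyz":[22,-2,20],"roll":0,"grip":20},{"xyz":[10.3,0,30],"roll":0,"grip":20},{"xyz":[0,0,30],"roll":0,"grip":20}]'

```text
time_s: 7.65
position: [0.6517, -0.0024, 0.0863]
tcp_rot: [[-0.922, -0.386, 0.0], [-0.386, 0.922, -0.001], [0.0, -0.001, -1.0]]
force: [0.4, -0.0, -1.6]
opening: 0.665
grasp_force: 30.0
```

move_arm --increments '[{"xyz":[0,0,20],"roll":0,"grip":20},{"xyz":[0,0,10],"roll":0,"grip":20},{"xyz":[0,0,5],"roll":0,"grip":20},{"xyz":[0,0,3],"roll":0,"grip":20},{"xyz":[0,0,0],"roll":0,"grip":20}]'

```text
time_s: 8.07
position: [0.6544, -0.0013, 0.048]
tcp_rot: [[-0.921, -0.389, 0.001], [-0.389, 0.921, -0.0], [-0.001, -0.001, -1.0]]
force: [0.5, -0.1, -1.1]
opening: 0.664
grasp_force: 30.0
```

Run:
```python
from h import *
s=bot.read_state(); print(s["time_s"],s["position"],s["force"]); go(.6525,-.001,.045,113.1)
```

```text
8.0667 [ 0.65435825 -0.00129635  0.04795001] [ 0.46528708 -0.06208189 -1.09704054]
yang 112.9 roll -0.003 shift before roll [1.6 1.  2.9] after [1.6 1.  2.9]
```

move_arm --increments '[{"xyz":[1.4,0.8,0],"roll":0,"grip":20},{"xyz":[0,0,1.5],"roll":0,"grip":20},{"xyz":[0,0,1.2],"roll":0,"grip":20},{"xyz":[0,0,0],"roll":0,"grip":20},{"xyz":[0,0,0],"roll":0,"grip":20}]'

```text
time_s: 8.48
position: [0.6522, -0.0011, 0.0453]
tcp_rot: [[-0.921, -0.39, 0.001], [-0.39, 0.921, -0.0], [-0.001, -0.0, -1.0]]
force: [0.3, 0.8, -0.0]
opening: 0.67
grasp_force: 30.0
```

Release, rise and back off along the rail, then look.

move_arm --increments '[{"xyz":[0,0,0.5],"roll":0,"grip":75},{"xyz":[0,0,0],"roll":0,"grip":85},{"xyz":[0,0,0],"roll":0,"grip":100},{"xyz":[0,0,0],"roll":0,"grip":100},{"xyz":[0,0,0],"roll":0,"grip":100}]'

```text
time_s: 8.9
position: [0.6521, -0.0012, 0.0445]
tcp_rot: [[-0.921, -0.39, 0.0], [-0.39, 0.921, -0.0], [-0.0, -0.0, -1.0]]
force: [-0.0, 0.0, -0.0]
opening: 0.95
grasp_force: 0.0
```

move_arm --increments '[{"xyz":[0,0,-20],"roll":0,"grip":100},{"xyz":[0,0,-40],"roll":0,"grip":100},{"xyz":[0,0,-40],"roll":0,"grip":100},{"xyz":[-30,0,-40],"roll":0,"grip":100},{"xyz":[-20,0,0],"roll":0,"grip":100}]'

```text
time_s: 9.32
position: [0.6987, 0.0159, 0.1871]
tcp_rot: [[-0.921, -0.389, 0.016], [-0.389, 0.921, -0.002], [-0.014, -0.008, -1.0]]
force: [1.4, -0.5, 1.0]
opening: 1.002
grasp_force: 0.0
```

move_arm --increments '[{"xyz":[0,0,0],"roll":0,"grip":100},{"xyz":[0,0,0],"roll":0,"grip":100}]'

```text
time_s: 9.48
position: [0.6938, 0.0168, 0.1781]
tcp_rot: [[-0.921, -0.39, 0.001], [-0.39, 0.921, -0.0], [-0.001, -0.001, -1.0]]
force: [-1.2, 0.0, -0.1]
opening: 0.998
grasp_force: 0.0
```

```bash
cat >> h.py <<'E'
def ring(g,K,T,z,r,c0,sign=0,w=.01,st=.0005):
    gx=cv2.Sobel(g,cv2.CV_64F,1,0);gy=cv2.Sobel(g,cv2.CV_64F,0,1); t=np.linspace(0,2*np.pi,180); best=[]
    for cx in np.arange(c0[0]-w,c0[0]+w,st):
      for cy in np.arange(c0[1]-w,c0[1]+w,st):
        P=np.c_[cx+r*np.cos(t),cy+r*np.sin(t),np.full(180,z)]; uv=((P-T[:3,3])@T[:3,:3])@K.T; uv=(uv[:,:2]/uv[:,2:]).astype(np.float32)
        c=uv.mean(0); n=uv-c; n/=np.linalg.norm(n,axis=1)[:,None]
        A=cv2.remap(gx,uv[:,:1],uv[:,1:],1)[:,0]*n[:,0]+cv2.remap(gy,uv[:,:1],uv[:,1:],1)[:,0]*n[:,1]
        A=abs(A) if sign==0 else sign*A
        best.append((np.clip(A,-20,100).mean(),cx,cy,*c))
    best.sort(reverse=True); return np.mean(best[:4],0).round(4)
E
python3 - <<'E'
from h import *
p,d,K,T=cap("wrist"); save("w3",p); g=cv2.cvtColor(p,cv2.COLOR_RGB2GRAY); np.savez("w3",p=p,d=d,K=K,T=T)
print("seat",ring(g,K,T,.038,.042,(.6525,-.001))); print("spacer",ring(g,K,T,.052,.03,(.6525,-.001))); print("hole",ring(g,K,T,.052,.01,(.6525,-.001)))
go(.49,-.317,.2)
E
```

```text
seat [ 6.427780e+01  6.527000e-01 -7.000000e-04  2.839222e+02  1.561584e+02]
spacer [ 4.929030e+01  6.536000e-01 -3.000000e-03  2.813969e+02  1.573825e+02]
hole [ 9.388620e+01  6.516000e-01 -1.700000e-03  2.834923e+02  1.561798e+02]Traceback (most recent call last):
  File "<stdin>", line 4, in <module>
  File "h.py", line 23, in go
    R2=R@cv2.Rodrigues(np.array([0,0,r]))[0]
         ~~~~~~~~~~~~~^^^^^^^^^^^^^^^^^^^
cv2.error: OpenCV(4.12.0) /io/opencv/modules/calib3d/src/calibration_base.cpp:151: error: (-210:Unsupported format or combination of formats) The matrices must have 32f or 64f data type in function 'Rodrigues'
```

View pics/w3.png

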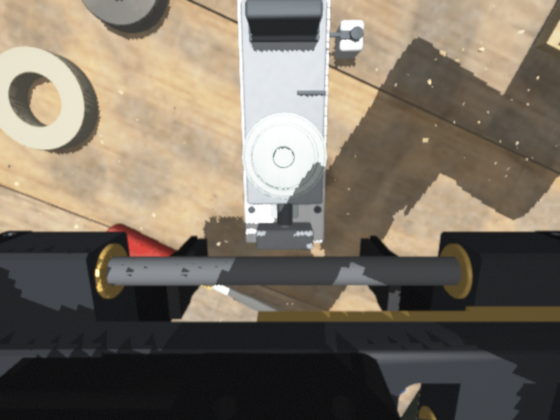

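Spacer is on the seat: hole and seat centres coincide near (284,156), within about 1.5 mm. Now the pulley.

```bash
sed -i 's/np.array(\[0,0,r\])/np.array([0,0,float(r)])/' h.py
python3 - <<'E'
from h import *
go(.49,-.317,.2)
p,d,K,T=cap("top"); C=cloud(d,K,T).reshape(-1,3)
L=C-[.4905,-.317,0]
for a in range(0,180,30):
    t=np.radians(a); uy=L[:,0]*np.cos(t)+L[:,1]*np.sin(t); ux=-L[:,0]*np.sin(t)+L[:,1]*np.cos(t)
    print(a,L[(abs(ux)<.045)&(abs(uy)<.11)&(C[:,2]<.15)][:,2].max().round(3),L[(abs(ux)<.02)&(abs(uy)<.064)&(abs(uy)>.038)][:,2].max().round(3))
E
```

```text
yang 113.0 roll 0 shift before roll [ 316.5 -228.3  -22.6] after [ 316.5 -228.3  -22.6]
0 0.031 0.008
30 0.031 0.009
60 0.031 0.017
90 0.031 0.007
120 0.031 0.008
150 0.031 0.01
```

move_arm --increments '[{"xyz":[29,-21,-2],"roll":0,"grip":100},{"xyz":[29,-21,-2],"roll":0,"grip":100},{"xyz":[29,-21,-2],"roll":0,"grip":100},{"xyz":[29,-21,-2],"roll":0,"grip":100},{"xyz":[29,-21,-2],"roll":0,"grip":100}]'

```text
time_s: 10.0
position: [0.598, -0.1376, 0.1863]
tcp_rot: [[-0.921, -0.39, -0.004], [-0.39, 0.921, 0.001], [0.003, 0.003, -1.0]]
force: [0.1, -1.1, -0.1]
opening: 0.999
grasp_force: 0.0
```

move_arm --increments '[{"xyz":[29,-21,-2],"roll":0,"grip":100},{"xyz":[29,-21,-2],"roll":0,"grip":100},{"xyz":[29,-21,-2],"roll":0,"grip":100},{"xyz":[29,-21,-2],"roll":0,"grip":100},{"xyz":[29,-21,-2],"roll":0,"grip":100}]'

```text
time_s: 10.42
position: [0.5054, -0.2905, 0.1965]
tcp_rot: [[-0.921, -0.389, -0.003], [-0.389, 0.921, 0.002], [0.002, 0.003, -1.0]]
force: [-0.2, 0.8, -0.1]
opening: 0.997
grasp_force: 0.0
```

move_arm --increments '[{"xyz":[26,-18,-2],"roll":0,"grip":100},{"xyz":[0,0,0],"roll":0,"grip":100},{"xyz":[0,0,0],"roll":0,"grip":100},{"xyz":[0,0,0],"roll":0,"grip":100}]'

```text
time_s: 10.75
position: [0.4902, -0.3158, 0.1987]
tcp_rot: [[-0.921, -0.389, -0.002], [-0.389, 0.921, 0.002], [0.001, 0.003, -1.0]]
force: [0.4, 0.5, 0.5]
opening: 1.003
grasp_force: 0.0
```

Run:
```python
from h import *
p,o=disc("pulley","wrist",.018); save("w4",p)
p,d,K,T=cap("wrist"); g=cv2.cvtColor(p,cv2.COLOR_RGB2GRAY)
for z,r in((.02,.031),(.026,.014)): print(z,ring(g,K,T,z,r,o[0]))
for r in(.029,.033): print(r,ring(g,K,T,.02,r,o[0])[:3])
s=bot.read_state(); print(s["time_s"],s["position"])
go(o[0][0],o[0][1],.008,113)
```

```text
pulley 0.86 px [341. 295.] ctr [ 0.5828 -0.1972] enc [ 0.5747 -0.2009] dia 0.0525 0.0766 z [0.006  0.0224 0.0325]
pulley 0.71 px [385. 209.] ctr [ 0.4616 -0.1993] enc [ 0.4619 -0.1991] dia 0.0468 0.0498 z [0.0024 0.0126 0.0176]
pulley 0.67 px [279. 191.] ctr [ 0.49   -0.3211] enc [ 0.4899 -0.321 ] dia 0.0605 0.0626 z [0.0162 0.0174 0.0246]
0.02 [ 4.386360e+01  5.919000e-01 -2.044000e-01  3.336182e+02  3.003859e+02]
0.026 [ 6.617770e+01  5.729000e-01 -1.987000e-01  3.452183e+02  2.918481e+02]
0.029 [44.3032  0.5926 -0.2   ]
0.033 [42.6878  0.5831 -0.1885]
10.9 [ 0.4914046  -0.31509666  0.19918543]
yang 113.0 roll 0.001 shift before roll [-130.3   72.4  191.2] after [-130.3   72.5  191.2]
```

View pics/w4.png

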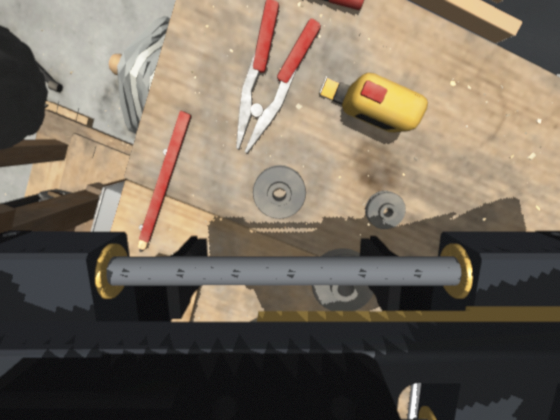

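Three pulleys show here: (279,191) measures 61–63 mm and is the right one, (385,209) measures 47 mm, and (341,295) is the big one. I'll refine the chosen one.

Run:
```python
from h import *
p,d,K,T=cap("wrist"); g=cv2.cvtColor(p,cv2.COLOR_RGB2GRAY)
a=ring(g,K,T,.02,.031,(.49,-.321)); print(a,ring(g,K,T,.026,.014,(.49,-.321)))
go(a[1],a[2],.005,113)
```

```text
[ 85.656    0.4908  -0.3212 278.9968 191.2148] [ 60.2743   0.4898  -0.3223 278.4862 191.1786]
yang 113.0 roll 0.001 shift before roll [  3.   -5.4 194.3] after [  3.   -5.4 194.3]
```

move_arm --increments '[{"xyz":[3.2,-5.5,20],"roll":0,"grip":100},{"xyz":[0,0,36],"roll":0,"grip":100},{"xyz":[0,0,36],"roll":0,"grip":100},{"xyz":[0,0,36],"roll":0,"grip":100},{"xyz":[0,0,30],"roll":0,"grip":100}]'

```text
time_s: 11.37
position: [0.4905, -0.3214, 0.0396]
tcp_rot: [[-0.92, -0.391, -0.001], [-0.391, 0.92, 0.001], [0.0, 0.001, -1.0]]
force: [-0.3, 0.0, -0.3]
opening: 0.999
grasp_force: 0.0
```

move_arm --increments '[{"xyz":[0,0,20],"roll":0,"grip":100},{"xyz":[0,0,10],"roll":0,"grip":100},{"xyz":[0,0,6],"roll":0,"grip":100},{"xyz":[0,0,0],"roll":0,"grip":100},{"xyz":[0,0,0],"roll":0,"grip":20}]'

```text
time_s: 11.78
position: [0.4913, -0.3232, 0.0065]
tcp_rot: [[-0.921, -0.39, 0.001], [-0.39, 0.921, -0.001], [-0.001, -0.002, -1.0]]
force: [0.2, 0.4, 0.2]
opening: 0.972
grasp_force: 0.0
```

move_arm --increments '[{"xyz":[0,0,0],"roll":0,"grip":20},{"xyz":[0,0,0],"roll":0,"grip":20},{"xyz":[0,0,0],"roll":0,"grip":20},{"xyz":[0,0,0],"roll":0,"grip":20},{"xyz":[0,0,0],"roll":0,"grip":20}]'

```text
time_s: 12.2
position: [0.4899, -0.3221, 0.0064]
tcp_rot: [[-0.921, -0.389, -0.001], [-0.389, 0.921, 0.002], [0.0, 0.002, -1.0]]
force: [-1.3, 2.3, 7.5]
opening: 0.644
grasp_force: 30.1
```

move_arm --increments '[{"xyz":[0,0,0],"roll":0,"grip":20},{"xyz":[0,0,0],"roll":0,"grip":20}]'

```text
time_s: 12.37
position: [0.49, -0.3221, 0.0064]
tcp_rot: [[-0.921, -0.389, -0.001], [-0.389, 0.921, 0.002], [0.0, 0.002, -1.0]]
force: [-0.2, 2.0, 5.8]
opening: 0.642
grasp_force: 30.0
```

move_arm --increments '[{"xyz":[0,0,-5],"roll":0,"grip":20},{"xyz":[0,0,-25],"roll":0,"grip":20},{"xyz":[0,0,-40],"roll":0,"grip":20},{"xyz":[0,0,-40],"roll":0,"grip":20},{"xyz":[0,0,-30],"roll":0,"grip":20}]'

```text
time_s: 12.78
position: [0.4909, -0.3237, 0.1483]
tcp_rot: [[-0.921, -0.39, 0.002], [-0.39, 0.921, -0.002], [-0.001, -0.003, -1.0]]
force: [0.5, -1.0, -1.4]
opening: 0.636
grasp_force: 30.0
```

move_arm --increments '[{"xyz":[0,0,0],"roll":0,"grip":20},{"xyz":[0,0,0],"roll":0,"grip":20}]'

```text
time_s: 12.95
position: [0.4913, -0.3241, 0.1477]
tcp_rot: [[-0.921, -0.39, 0.004], [-0.39, 0.921, -0.004], [-0.002, -0.005, -1.0]]
force: [-0.4, 0.2, -2.8]
opening: 0.638
grasp_force: 30.0
```

Run:
```python
from h import *
p,d,K,T=cap("wrist"); np.savez("w5",p=p,d=d,K=K,T=T); save("w5",cv2.resize(p[170:340,180:400],None,fx=3.5,fy=3.5))
C=cloud(d,K,T); s=bot.read_state(); R=np.array(s["tcp_rot"]); L=(C-s["position"])@R
for v in range(205,262,6): print(v,[tuple((L[v,u]*1e3).round(0).astype(int)) for u in(240,262,284,306,328)])
print(s["force"],s["opening"])
```

```text
205 [(np.int64(-7), np.int64(-49), np.int64(147)), (np.int64(26), np.int64(-14), np.int64(3)), (np.int64(27), np.int64(-2), np.int64(1)), (np.int64(-7), np.int64(21), np.int64(147)), (np.int64(-7), np.int64(44), np.int64(147))]
211 [(np.int64(-13), np.int64(-49), np.int64(146)), (np.int64(27), np.int64(-13), np.int64(-12)), (np.int64(27), np.int64(-2), np.int64(-13)), (np.int64(26), np.int64(10), np.int64(-11)), (np.int64(-13), np.int64(44), np.int64(146))]
217 [(np.int64(-20), np.int64(-49), np.int64(146)), (np.int64(23), np.int64(-13), np.int64(-13)), (np.int64(24), np.int64(-2), np.int64(-13)), (np.int64(24), np.int64(9), np.int64(-14)), (np.int64(-20), np.int64(44), np.int64(147))]
223 [(np.int64(16), np.int64(-27), np.int64(3)), (np.int64(20), np.int64(-13), np.int64(-13)), (np.int64(20), np.int64(-2), np.int64(-13)), (np.int64(20), np.int64(9), np.int64(-13)), (np.int64(-27), np.int64(45), np.int64(146))]
229 [(np.int64(17), np.int64(-25), np.int64(-13)), (np.int64(17), np.int64(-13), np.int64(-13)), (np.int64(17), np.int64(-2), np.int64(-13)), (np.int64(17), np.int64(10), np.i
[... 574 characters left out ...]
.int64(7), np.int64(-14), np.int64(-12)), (np.int64(10), np.int64(-2), np.int64(-21)), (np.int64(7), np.int64(10), np.int64(-13)), (np.int64(6), np.int64(22), np.int64(-11))]
253 [(np.int64(4), np.int64(-25), np.int64(-14)), (np.int64(5), np.int64(-13), np.int64(-17)), (np.int64(7), np.int64(-2), np.int64(-20)), (np.int64(5), np.int64(10), np.int64(-15)), (np.int64(4), np.int64(21), np.int64(-13))]
259 [(np.int64(31), np.int64(-14), np.int64(-86)), (np.int64(31), np.int64(-8), np.int64(-86)), (np.int64(32), np.int64(-2), np.int64(-86)), (np.int64(31), np.int64(4), np.int64(-85)), (np.int64(32), np.int64(10), np.int64(-86))]
[-9.43875557e-01 -1.47356516e-03 -2.17104777e+00] 0.6483933830222278
```

View pics/w5.png

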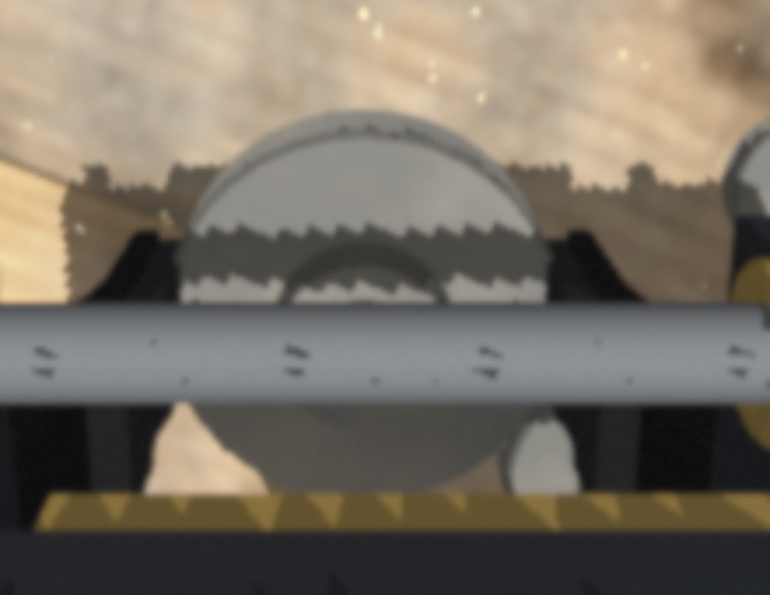

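Run:
```python
from h import *
z=np.load("w5.npz"); p,d,K,T=z["p"],z["d"],z["K"],z["T"]; Tc=np.array(bot.camera_model("wrist")["tool_from_camera"]); M=np.linalg.inv(Tc)
C=cloud(d,K,Tc); m=(C[...,2]>-.017)&(C[...,2]<-.009)&(abs(C[...,0])<.04)&(abs(C[...,1])<.04); m[257:]=0
A=np.c_[C[m][:,:2],np.ones(m.sum())]; k,_,_,_=np.linalg.lstsq(A,C[m][:,2],rcond=None); print("plane",k,m.sum())
h=k[2]
g=cv2.cvtColor(p,cv2.COLOR_RGB2GRAY)
gy=cv2.Sobel(g,cv2.CV_64F,0,1); gx=cv2.Sobel(g,cv2.CV_64F,1,0)
t=np.radians(np.arange(-50,51,2))
for zz,r in((h,.031),(h+.02,.031),(h-.006,.014)):
  b=[]
  for cx in np.arange(-.008,.006,.0005):
    for cy in np.arange(-.002,.0021,.0005):
      P=np.c_[cx+r*np.cos(t),cy+r*np.sin(t),np.full(len(t),zz)]; uv=(P@M[:3,:3].T+M[:3,3])@K.T; uv=(uv[:,:2]/uv[:,2:]).astype(np.float32); n=np.gradient(uv,axis=0)[:,::-1]*[1,-1]; n/=np.linalg.norm(n,axis=1)[:,None]
      v=abs(cv2.remap(gx,uv[:,:1],uv[:,1:],1)[:,0]*n[:,0]+cv2.remap(gy,uv[:,:1],uv[:,1:],1)[:,0]*n[:,1])
      b.append((np.minimum(v,120).mean(),cx,cy))
  b.sort(reverse=True); print(round(zz,4),np.round(b[:3],4).tolist())
go(.652,-.0012,.16,113)
```

```text
plane [ 0.04672058  0.00358981 -0.011744  ] 4032
-0.0117 [[99.8227, -0.0025, -0.0005], [97.3625, 0.0015, -0.001], [95.1717, 0.0015, -0.0005]]
0.0083 [[105.4199, -0.0025, -0.001], [104.6087, -0.002, -0.0005], [103.7247, -0.002, -0.001]]
-0.0177 [[91.807, -0.006, -0.002], [90.6432, -0.006, -0.0015], [87.4057, -0.0055, -0.0005]]
yang 112.9 roll -0.001 shift before roll [-274.4  233.1  -14.3] after [-274.7  232.8  -14.3]
```

move_arm --increments '[{"xyz":[-24.7,21.2,0],"roll":0,"grip":20},{"xyz":[-24.7,21.2,0],"roll":0,"grip":20},{"xyz":[-24.7,21.2,0],"roll":0,"grip":20},{"xyz":[-24.7,21.2,0],"roll":0,"grip":20},{"xyz":[-24.7,21.2,0],"roll":0,"grip":20}]'

```text
time_s: 13.42
position: [0.5615, -0.1752, 0.1428]
tcp_rot: [[-0.921, -0.389, -0.005], [-0.389, 0.921, 0.003], [0.004, 0.005, -1.0]]
force: [-0.5, -0.1, -2.1]
opening: 0.639
grasp_force: 30.0
```

move_arm --increments '[{"xyz":[-24.7,21.2,0],"roll":0,"grip":20},{"xyz":[-24.7,21.2,0],"roll":0,"grip":20},{"xyz":[-24.7,21.2,0],"roll":0,"grip":20},{"xyz":[-24.7,21.2,0],"roll":0,"grip":20},{"xyz":[-24.7,21.2,0],"roll":0,"grip":20}]'

```text
time_s: 13.83
position: [0.6338, -0.0296, 0.1424]
tcp_rot: [[-0.921, -0.39, -0.006], [-0.39, 0.921, 0.001], [0.005, 0.003, -1.0]]
force: [-0.2, -0.2, -2.0]
opening: 0.64
grasp_force: 30.0
```

move_arm --increments '[{"xyz":[-25,21.5,0],"roll":0,"grip":20},{"xyz":[0,0,30],"roll":0,"grip":20},{"xyz":[0,0,30],"roll":0,"grip":20},{"xyz":[0,0,12],"roll":0,"grip":20},{"xyz":[0,0,0],"roll":0,"grip":20}]'

```text
time_s: 14.25
position: [0.645, -0.0011, 0.0675]
tcp_rot: [[-0.921, -0.39, -0.013], [-0.39, 0.921, 0.002], [0.011, 0.007, -1.0]]
force: [-0.3, 0.1, -1.5]
opening: 0.64
grasp_force: 30.0
```

move_arm --increments '[{"xyz":[0,0,0],"roll":0,"grip":20},{"xyz":[0,0,0],"roll":0,"grip":20}]'

```text
time_s: 14.42
position: [0.6506, -0.0027, 0.0741]
tcp_rot: [[-0.921, -0.389, 0.001], [-0.389, 0.921, -0.0], [-0.001, -0.001, -1.0]]
force: [-0.0, 0.2, -1.6]
opening: 0.64
grasp_force: 30.0
```

Run:
```python
from h import *
s=bot.read_state(); R=np.array(s["tcp_rot"]); c=np.array(s["position"])+R@[-.0022,-.0006,0]; print(s["time_s"],s["position"],c)
print("tool shift",R.T@(np.array([.652,-.0012,0])-[c[0],c[1],0])*1e3)
```

```text
14.4167 [ 0.6505743  -0.00269816  0.07411632] [ 0.65283449 -0.00239562  0.07411854]
tool shift [ 3.03994061e-01  1.42599539e+00 -1.12321256e-03]
```

move_arm --increments '[{"xyz":[0.3,1.4,0],"roll":0,"grip":20},{"xyz":[0,0,3],"roll":0,"grip":20},{"xyz":[0,0,3],"roll":0,"grip":20},{"xyz":[0,0,3],"roll":0,"grip":20},{"xyz":[0,0,2],"roll":0,"grip":20}]'

```text
time_s: 14.83
position: [0.6491, -0.0009, 0.0627]
tcp_rot: [[-0.921, -0.39, 0.0], [-0.39, 0.921, -0.0], [-0.0, -0.0, -1.0]]
force: [-0.1, 0.1, -2.0]
opening: 0.642
grasp_force: 30.0
```

move_arm --increments '[{"xyz":[0,0,1.5],"roll":0,"grip":20},{"xyz":[0,0,1],"roll":0,"grip":20},{"xyz":[0,0,0],"roll":0,"grip":20},{"xyz":[0,0,0],"roll":0,"grip":20}]'

```text
time_s: 15.17
position: [0.6491, -0.0008, 0.0601]
tcp_rot: [[-0.921, -0.39, -0.0], [-0.39, 0.921, 0.0], [0.0, 0.0, -1.0]]
force: [-0.6, -0.4, -2.4]
opening: 0.644
grasp_force: 30.0
```

move_arm --increments '[{"xyz":[-0.3,-0.7,0],"roll":0,"grip":20},{"xyz":[0,0,1],"roll":0,"grip":20},{"xyz":[0,0,0],"roll":0,"grip":20}]'

```text
time_s: 15.42
position: [0.6497, -0.0014, 0.0591]
tcp_rot: [[-0.921, -0.39, 0.0], [-0.39, 0.921, -0.0], [-0.0, -0.0, -1.0]]
force: [-0.7, -0.5, -1.7]
opening: 0.641
grasp_force: 30.0
```

move_arm --increments '[{"xyz":[0,0,1],"roll":0,"grip":20},{"xyz":[0,0,0],"roll":0,"grip":20}]'

```text
time_s: 15.58
position: [0.6499, -0.0014, 0.0587]
tcp_rot: [[-0.921, -0.39, 0.0], [-0.39, 0.921, -0.0], [-0.0, -0.0, -1.0]]
force: [0.1, -0.7, 0.5]
opening: 0.64
grasp_force: 30.0
```

move_arm --increments '[{"xyz":[0,0,0.3],"roll":0,"grip":68},{"xyz":[0,0,0],"roll":0,"grip":72},{"xyz":[0,0,0],"roll":0,"grip":80},{"xyz":[0,0,0],"roll":0,"grip":90},{"xyz":[0,0,0],"roll":0,"grip":100}]'

```text
time_s: 16.0
position: [0.6498, -0.0013, 0.0579]
tcp_rot: [[-0.921, -0.39, 0.0], [-0.39, 0.921, -0.0], [-0.0, -0.0, -1.0]]
force: [0.4, -0.2, 0.5]
opening: 0.869
grasp_force: 0.0
```

move_arm --increments '[{"xyz":[0,0,0],"roll":0,"grip":100},{"xyz":[0,0,-10],"roll":0,"grip":100},{"xyz":[0,0,-30],"roll":0,"grip":100},{"xyz":[0,0,-40],"roll":0,"grip":100},{"xyz":[0,0,-40],"roll":0,"grip":100}]'

```text
time_s: 16.42
position: [0.6487, -0.0012, 0.1787]
tcp_rot: [[-0.921, -0.39, -0.003], [-0.39, 0.921, 0.0], [0.002, 0.002, -1.0]]
force: [0.5, -0.2, -0.1]
opening: 0.994
grasp_force: 0.0
```

move_arm --increments '[{"xyz":[-25,0,-25],"roll":0,"grip":100},{"xyz":[-20,0,-5],"roll":0,"grip":100},{"xyz":[0,0,0],"roll":0,"grip":100},{"xyz":[0,0,0],"roll":0,"grip":100},{"xyz":[0,0,0],"roll":0,"grip":100}]'

```text
time_s: 16.83
position: [0.6896, 0.0163, 0.2071]
tcp_rot: [[-0.921, -0.39, -0.003], [-0.39, 0.921, 0.0], [0.003, 0.001, -1.0]]
force: [-0.3, -0.6, -0.3]
opening: 1.0
grasp_force: 0.0
```

Run:
```python
from h import *
p,d,K,T=cap("wrist"); np.savez("w6",p=p,d=d,K=K,T=T); save("w6",cv2.resize(p[0:230,200:400],None,fx=2.6,fy=2.6,interpolation=cv2.INTER_CUBIC)); g=cv2.cvtColor(p,cv2.COLOR_RGB2GRAY)
c=(.6525,-.001)
for n,z,r in(("seat",.038,.042),("pulley",.072,.031),("hub",.078,.014),("spacer",.052,.03)): print(n,ring(g,K,T,z,r,c))
go(.5474,-.0431,.15,23)
print(bot.read_state()["time_s"])
```

```text
seat [ 6.24517e+01  6.52700e-01 -7.00000e-04  2.82508e+02  1.58774e+02]
pulley [ 9.787790e+01  6.515000e-01 -1.600000e-03  2.821467e+02  1.599554e+02]
hub [ 7.037960e+01  6.512000e-01 -1.700000e-03  2.821490e+02  1.603771e+02]
spacer [ 6.427960e+01  6.544000e-01 -2.900000e-03  2.800179e+02  1.606406e+02]
yang 112.9 roll 1.569 shift before roll [153.6   0.6  57.1] after [   0.8 -153.6   57.1]
16.8833
```

View pics/w6.png

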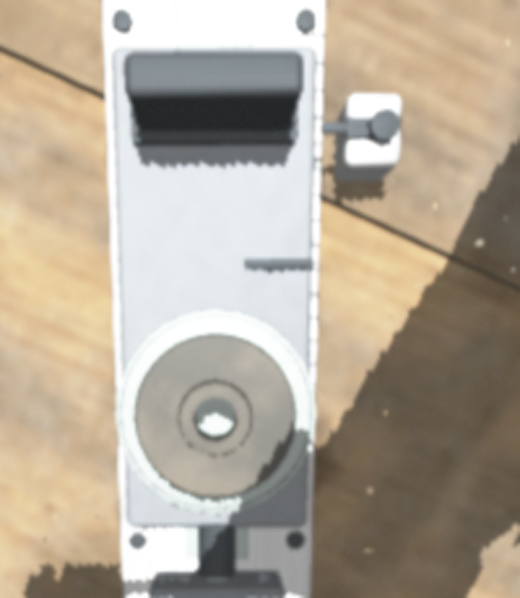

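Pile is good: pulley and hub are centred at crop (215,418), hub up, and the spacer is hidden under it. The rib is at crop (280,265) and the blade at (345,128). I'll measure the travel now.

```bash
cat > tr.py <<'E'
from h import *
def line(g,K,T,u0,u1,v0,v1,z,yaw=22.95,half=.002,seat=(.6525,-.001)):
    # dark 4 mm strip parallel to gauge y: intensity centroid of darkness per column -> gauge x
    c,s=np.cos(np.radians(yaw)),np.sin(np.radians(yaw)); out=[]
    for u in range(u0,u1):
        col=g[v0:v1,u].astype(float); w=np.clip(np.percentile(col,80)-25-col,0,None)
        if w.sum()<1: continue
        v=(w*np.arange(v0,v1)).sum()/w.sum()
        r=T[:3,:3]@np.array([(u-K[0,2])/K[0,0],(v-K[1,2])/K[1,1],1]); P=T[:3,3]+r*(z-T[2,3])/r[2]
        e=P[:2]-np.array(seat); out.append((u,v,e[0]*c+e[1]*s,-e[0]*s+e[1]*c))
    return np.array(out)
E
python3 - <<'E'
from tr import *
z=np.load("w6.npz"); p,d,K,T=z["p"],z["d"],z["K"],z["T"]; g=cv2.cvtColor(p,cv2.COLOR_RGB2GRAY)
a=line(g,K,T,296,319,95,109,.036); b=line(g,K,T,337,342,42,57,.036)
c=line(g,K,T,326,333,43,56,.036)
C=cloud(d,K,T); print("z rib",C[102,300:318,2].round(3)); print("z blade",C[49,324:354,2].round(3))
for q in(a,b,c): print(q.round(4)[::3].tolist(), "x",np.median(q[:,2]).round(4))
print("bar z",[C[v,284].round(3).tolist() for v in range(20,50,4)])
print("block",[C[v,348].round(3).tolist() for v in range(36,66,3)])
E
```

```text
z rib [0.036 0.035 0.035 0.036 0.034 0.036 0.035 0.034 0.035 0.035 0.035 0.036
 0.037 0.034 0.036 0.035 0.034 0.035]
z blade [0.033 0.034 0.035 0.035 0.035 0.033 0.033 0.032 0.034 0.034 0.034 0.034
 0.034 0.033 0.033 0.032 0.033 0.033 0.035 0.038 0.039 0.039 0.038 0.039
 0.038 0.04  0.038 0.037 0.037 0.038]
[[296.0, 101.3957, -0.059, 0.0142], [299.0, 101.4152, -0.059, 0.0174], [302.0, 101.8539, -0.0585, 0.0205], [305.0, 101.6662, -0.0587, 0.0236], [308.0, 101.7994, -0.0586, 0.0267], [311.0, 101.4527, -0.0589, 0.0299], [314.0, 101.3447, -0.059, 0.033], [317.0, 101.4982, -0.0589, 0.0361]] x -0.0589
[[337.0, 49.268, -0.1084, 0.0549], [340.0, 49.2357, -0.1084, 0.058]] x -0.1084
[[326.0, 49.7963, -0.1079, 0.0439], [329.0, 52.5862, -0.1053, 0.047], [332.0, 51.8428, -0.106, 0.05]] x -0.106
bar z [[0.541, -0.046, 0.079], [0.544, -0.045, 0.079], [0.547, -0.044, 0.08], [0.55, -0.043, 0.079], [0.552, -0.042, 0.077], [0.552, -0.042, 0.067], [0.553, -0.041, 0.056], [0.553, -0.041, 0.043]]
block [[0.515, 0.013, 0.032], [0.517, 0.014, 0.032], [0.522, 0.014, 0.04], [0.525, 0.016, 0.039], [0.526, 0.017, 0.037], [0.529, 0.018, 0.038], [0.531, 0.019, 0.036], [0.532, 0.021, 0.033], [0.535, 0.022, 0.032], [0.536, 0.024, 0.029]]
```

move_arm --increments '[{"xyz":[31,0,0],"roll":0,"grip":100},{"xyz":[31,0,0],"roll":0,"grip":100},{"xyz":[31,0,0],"roll":0,"grip":100},{"xyz":[31,0,0],"roll":0,"grip":100},{"xyz":[30,0,0],"roll":0,"grip":100}]'

```text
time_s: 17.3
position: [0.5459, -0.0441, 0.2067]
tcp_rot: [[-0.921, -0.389, -0.004], [-0.389, 0.921, 0.001], [0.003, 0.002, -1.0]]
force: [0.2, -0.0, 0.3]
opening: 1.0
grasp_force: 0.0
```

move_arm --increments '[{"xyz":[0,0,0],"roll":0.12,"grip":100},{"xyz":[0,0,0],"roll":0.12,"grip":100},{"xyz":[0,0,0],"roll":0.12,"grip":100},{"xyz":[0,0,0],"roll":0.12,"grip":100},{"xyz":[0,0,0],"roll":0.12,"grip":100}]'

```text
time_s: 17.72
position: [0.5475, -0.0439, 0.2069]
tcp_rot: [[-0.979, 0.205, -0.003], [0.205, 0.979, 0.001], [0.003, 0.0, -1.0]]
force: [0.2, 0.2, -0.4]
opening: 0.998
grasp_force: 0.0
```

move_arm --increments '[{"xyz":[0,0,0],"roll":0.12,"grip":100},{"xyz":[0,0,0],"roll":0.12,"grip":100},{"xyz":[0,0,0],"roll":0.12,"grip":100},{"xyz":[0,0,0],"roll":0.12,"grip":100},{"xyz":[0,0,0],"roll":0.12,"grip":100}]'

```text
time_s: 18.13
position: [0.5475, -0.0438, 0.2068]
tcp_rot: [[-0.692, 0.722, -0.003], [0.722, 0.692, 0.001], [0.003, -0.002, -1.0]]
force: [-0.4, 0.1, -0.7]
opening: 1.0
grasp_force: 0.0
```

move_arm --increments '[{"xyz":[0,0,0],"roll":0.12,"grip":100},{"xyz":[0,0,0],"roll":0.12,"grip":100},{"xyz":[0,0,0],"roll":0.12,"grip":100},{"xyz":[0,0,0],"roll":0,"grip":100},{"xyz":[0,0,0],"roll":0,"grip":100}]'

```text
time_s: 18.55
position: [0.5481, -0.0438, 0.2071]
tcp_rot: [[-0.402, 0.916, -0.002], [0.916, 0.402, 0.001], [0.001, -0.002, -1.0]]
force: [-0.2, -0.4, -1.2]
opening: 1.001
grasp_force: 0.0
```

Run:
```python
from h import *
p,d,K,T=cap("wrist"); C=cloud(d,K,T).reshape(-1,3)
k=(C[:,2]>.073)&(C[:,2]<.086)&(np.hypot(C[:,0]-.547,C[:,1]+.0445)<.05); q=C[k]
print(k.sum(),cv2.minAreaRect(q[:,:2].astype(np.float32)),q.mean(0))
go(.547,-.0445,.047,22.95); go(*q.mean(0)[:2],.047,22.95)
s=bot.read_state(); print(s["joint_positions"].round(1),s["position"],s["time_s"])
```

```text
819 ((0.5471809506416321, -0.04513517767190933), (0.013113090768456459, 0.059300974011421204), 23.2543888092041) [ 0.5466694  -0.04434042  0.07892856]
yang 23.7 roll 0.013 shift before roll [ -0.2  -1.2 160.3] after [ -0.2  -1.2 160.3]
yang 23.7 roll 0.013 shift before roll [ 1.000e-01 -1.500e+00  1.603e+02] after [  0.   -1.5 160.3]
[-16.2  25.6  93.8  -0.   60.7 -39.9] [ 0.54834556 -0.04385704  0.20729574] 18.6
```

move_arm --increments '[{"xyz":[0,-1.4,20],"roll":0.01,"grip":100},{"xyz":[0,0,36],"roll":0,"grip":100},{"xyz":[0,0,36],"roll":0,"grip":100},{"xyz":[0,0,28],"roll":0,"grip":100},{"xyz":[0,0,18],"roll":0,"grip":100}]'

```text
time_s: 19.02
position: [0.5459, -0.044, 0.0669]
tcp_rot: [[-0.392, 0.92, -0.005], [0.92, 0.392, 0.001], [0.003, -0.004, -1.0]]
force: [0.5, 0.1, 0.6]
opening: 0.999
grasp_force: 0.0
```

move_arm --increments '[{"xyz":[0,0,12],"roll":0,"grip":100},{"xyz":[0,0,7],"roll":0,"grip":100},{"xyz":[0,0,3],"roll":0,"grip":100},{"xyz":[0,0,0],"roll":0,"grip":60},{"xyz":[0,0,0],"roll":0,"grip":50}]'

```text
time_s: 19.43
position: [0.5485, -0.0445, 0.0485]
tcp_rot: [[-0.391, 0.92, 0.001], [0.92, 0.391, -0.0], [-0.001, 0.001, -1.0]]
force: [-0.6, 0.6, 1.0]
opening: 0.919
grasp_force: 0.0
```

Run:
```python
from h import *
s=bot.read_state(); print(s["time_s"],s["opening"]); go(.5471,-.0447,.047,23.1)
```

```text
19.4333 0.9189885607245106
yang 23.0 roll -0.002 shift before roll [ 0.4 -1.4  1.5] after [ 0.4 -1.4  1.5]
```

move_arm --increments '[{"xyz":[0,-1.3,0],"roll":0,"grip":40},{"xyz":[0,0,0],"roll":0,"grip":30},{"xyz":[0,0,0],"roll":0,"grip":25},{"xyz":[0,0,0],"roll":0,"grip":22},{"xyz":[0,0,0],"roll":0,"grip":22}]'

```text
time_s: 19.85
position: [0.547, -0.0449, 0.0483]
tcp_rot: [[-0.39, 0.921, 0.001], [0.921, 0.39, -0.0], [-0.0, 0.001, -1.0]]
force: [0.6, -0.4, 0.4]
opening: 0.553
grasp_force: 0.0
```

move_arm --increments '[{"xyz":[0,0,0],"roll":0,"grip":22},{"xyz":[0,0,0],"roll":0,"grip":22},{"xyz":[0,0,0],"roll":0,"grip":20},{"xyz":[0,0,0],"roll":0,"grip":18},{"xyz":[0,0,0],"roll":0,"grip":16}]'

```text
time_s: 20.27
position: [0.5468, -0.0448, 0.0478]
tcp_rot: [[-0.39, 0.921, -0.0], [0.921, 0.39, 0.0], [0.0, -0.0, -1.0]]
force: [-0.3, -0.4, 0.4]
opening: 0.201
grasp_force: 0.0
```

move_arm --increments '[{"xyz":[0,0,0],"roll":0,"grip":14},{"xyz":[0,0,0],"roll":0,"grip":10},{"xyz":[0,0,0],"roll":0,"grip":5},{"xyz":[0,0,0],"roll":0,"grip":5},{"xyz":[0,0,0],"roll":0,"grip":5}]'

```text
time_s: 20.68
position: [0.546, -0.0451, 0.0478]
tcp_rot: [[-0.391, 0.92, -0.002], [0.92, 0.391, -0.0], [0.0, -0.002, -1.0]]
force: [-3.5, -3.7, 1.8]
opening: 0.157
grasp_force: 30.0
```

move_arm --increments '[{"xyz":[0,-0.5,0],"roll":0,"grip":5},{"xyz":[0,-1,0],"roll":0,"grip":5},{"xyz":[0,-1.5,0],"roll":0,"grip":5},{"xyz":[0,-2,0],"roll":0,"grip":5},{"xyz":[0,-2,0],"roll":0,"grip":5}]'

```text
time_s: 21.1
position: [0.5415, -0.0471, 0.0478]
tcp_rot: [[-0.39, 0.921, 0.002], [0.921, 0.39, 0.0], [-0.001, 0.002, -1.0]]
force: [3.4, 2.2, -2.8]
opening: 0.158
grasp_force: 30.0
```

move_arm --increments '[{"xyz":[0,-2,0],"roll":0,"grip":5},{"xyz":[0,-2,0],"roll":0,"grip":5},{"xyz":[0,-2,0],"roll":0,"grip":5},{"xyz":[0,-2,0],"roll":0,"grip":5},{"xyz":[0,-2,0],"roll":0,"grip":5}]'

```text
time_s: 21.52
position: [0.5314, -0.0515, 0.0478]
tcp_rot: [[-0.39, 0.921, 0.001], [0.921, 0.39, 0.0], [-0.0, 0.001, -1.0]]
force: [3.5, 3.6, -4.7]
opening: 0.157
grasp_force: 30.0
```

move_arm --increments '[{"xyz":[0,-2,0],"roll":0,"grip":5},{"xyz":[0,-2,0],"roll":0,"grip":5},{"xyz":[0,-2,0],"roll":0,"grip":5},{"xyz":[0,-1.5,0],"roll":0,"grip":5},{"xyz":[0,-1,0],"roll":0,"grip":5}]'

```text
time_s: 21.93
position: [0.5237, -0.0548, 0.0478]
tcp_rot: [[-0.39, 0.921, 0.001], [0.921, 0.39, 0.0], [-0.0, 0.001, -1.0]]
force: [4.0, 4.8, -5.1]
opening: 0.161
grasp_force: 30.0
```

Run:
```python
from h import *
s=bot.read_state(); c=np.array([np.cos(np.radians(23.1)),np.sin(np.radians(23.1))])
e=np.array(s["position"][:2])-[.546,-.0451]; print("travel",-e@c*1e3,"lat",e@[-c[1],c[0]]*1e3,s["force"],s["grasp_force"],s["opening"])
```

```text
travel 24.287086179596184 lat -0.1721500704825859 [ 4.00851969  4.84072505 -5.05680874] 30.022005289793015 0.1611640395694738
```

move_arm --increments '[{"xyz":[0,-1.5,0],"roll":0,"grip":5},{"xyz":[0,-2,0],"roll":0,"grip":5},{"xyz":[0,-2,0],"roll":0,"grip":5},{"xyz":[0,-2,0],"roll":0,"grip":5},{"xyz":[0,-2,0],"roll":0,"grip":5}]'

```text
time_s: 22.35
position: [0.5153, -0.0584, 0.0478]
tcp_rot: [[-0.39, 0.921, 0.002], [0.921, 0.39, 0.0], [-0.001, 0.002, -1.0]]
force: [5.8, 4.7, -6.3]
opening: 0.154
grasp_force: 30.0
```

move_arm --increments '[{"xyz":[0,-2,0],"roll":0,"grip":5},{"xyz":[0,-2,0],"roll":0,"grip":5},{"xyz":[0,-2,0],"roll":0,"grip":5},{"xyz":[0,-1.5,0],"roll":0,"grip":5},{"xyz":[0,-1,0],"roll":0,"grip":5}]'

```text
time_s: 22.77
position: [0.5077, -0.0617, 0.0478]
tcp_rot: [[-0.39, 0.921, 0.002], [0.921, 0.39, 0.0], [-0.001, 0.002, -1.0]]
force: [6.2, 6.1, -5.6]
opening: 0.158
grasp_force: 30.0
```

move_arm --increments '[{"xyz":[0,-0.5,0],"roll":0,"grip":5},{"xyz":[0,0,0],"roll":0,"grip":5}]'

```text
time_s: 22.93
position: [0.5071, -0.0619, 0.0478]
tcp_rot: [[-0.39, 0.921, 0.002], [0.921, 0.39, 0.0], [-0.001, 0.002, -1.0]]
force: [5.5, 4.5, -5.8]
opening: 0.159
grasp_force: 30.0
```

Run:
```python
from h import *
s=bot.read_state(); c=np.array([np.cos(np.radians(23.1)),np.sin(np.radians(23.1))])
e=np.array(s["position"][:2])-[.546,-.0451]; print("travel",-e@c*1e3,s["force"],s["time_s"])
p,d,K,T=cap("wrist"); np.savez("w7",p=p,d=d,K=K,T=T)
# crop round the expected blade
b=np.array([.6525,-.001])-.1084*c+.045*np.array([-c[1],c[0]]); q=T[:3,:3].T@(np.array([*b,.036])-T[:3,3]); uv=(K@q)[:2]/q[2]; print(uv)
u,v=np.clip(uv.astype(int),[70,60],[490,360]); print(u,v); save("w7",cv2.resize(p[v-60:v+60,u-70:u+70],None,fx=5,fy=5,interpolation=cv2.INTER_CUBIC))
```

```text
travel 42.3234620035549 [ 5.5273857   4.51674651 -5.80609621] 22.9333
[367.49798303 173.10239849]
367 173
```

View pics/w7.png

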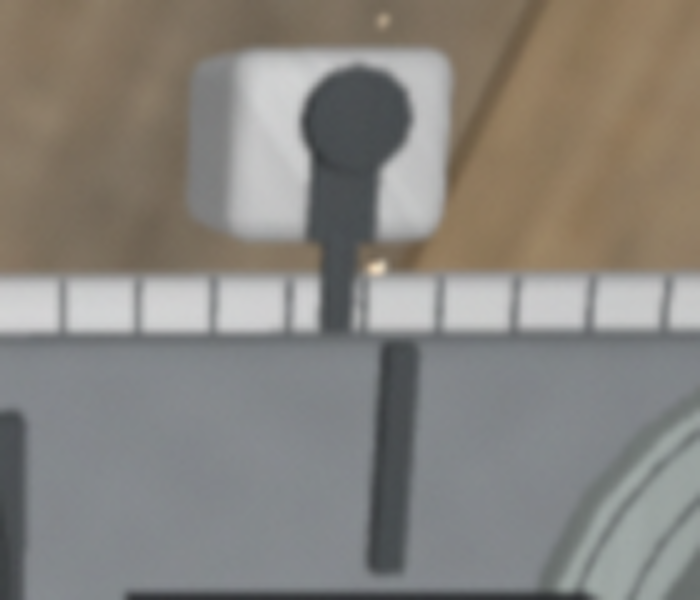

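Close view: blade tip at crop (336,322), rib outer end at (401,345), so about 7.8 mm still to go. I'll compute it with depth.

```bash
cat > al.py <<'E'
from h import *
def meas(p,d,K,T,du=0,zb=.036):
    """gauge-x of blade tip and rib outer end; du: rib shift in px since w7"""
    g=cv2.cvtColor(p,cv2.COLOR_RGB2GRAY).astype(float); C=cloud(d,K,T); a=np.radians(23.1); ax=np.array([np.cos(a),np.sin(a)])
    def cen(v,u0,u1,z):
        r=cv2.resize(g[v:v+1,u0:u1],None,fx=10,fy=1,interpolation=cv2.INTER_LINEAR)[0]; th=(r.min()+np.median(r))/2; k=np.flatnonzero(r<th); k=k[abs(k-np.argmin(r))<60]
        u=u0+(k[0]+k[-1])/20-.45; ray=T[:3,:3]@np.array([(u-K[0,2])/K[0,0],(v-K[1,2])/K[1,1],1]); P=T[:3,3]+ray*(z-T[2,3])/ray[2]
        return u,P[:2]@ax*1e3,(k[-1]-k[0])/10,np.median(C[v,int(u)-1:int(u)+2,2])
    return g,cen
E
python3 - <<'E'
from al import *
z=np.load("w7.npz"); p,d,K,T=z["p"],z["d"],z["K"],z["T"]; g,cen=meas(p,d,K,T)
B=np.array([cen(v,355,372,.036) for v in range(170,178)]); R=np.array([cen(v,366,388,.036) for v in range(184,198,2)])
print(B.round(3)); print(R.round(3)); print("gap",np.median(R[:,1])-np.median(B[:,1]))
C=cloud(d,K,T)
print("slide z",np.median(C[185:200,345:360,2]),"block top",np.median(C[150:155,375:382,2]),"blade",np.median(C[168:177,363:366,2]),"rib",np.median(C[184:210,375:378,2]))
E
```

```text
[[3.63950e+02 4.89246e+02 5.80000e+00 3.40000e-02]
 [3.63950e+02 4.89280e+02 5.80000e+00 3.30000e-02]
 [3.63950e+02 4.89315e+02 5.80000e+00 3.30000e-02]
 [3.63950e+02 4.89350e+02 5.80000e+00 3.30000e-02]
 [3.63800e+02 4.89298e+02 5.70000e+00 3.40000e-02]
 [3.63700e+02 4.89276e+02 5.70000e+00 3.40000e-02]
 [3.63650e+02 4.89281e+02 5.80000e+00 3.40000e-02]
 [3.63650e+02 4.89316e+02 5.60000e+00 3.40000e-02]]
[[3.76250e+02 4.96863e+02 7.40000e+00 3.60000e-02]
 [3.76250e+02 4.96945e+02 7.40000e+00 3.60000e-02]
 [3.76100e+02 4.96941e+02 7.50000e+00 3.50000e-02]
 [3.76000e+02 4.96965e+02 7.50000e+00 3.60000e-02]
 [3.75800e+02 4.96931e+02 7.70000e+00 3.60000e-02]
 [3.75400e+02 4.96781e+02 7.10000e+00 3.60000e-02]
 [3.75300e+02 4.96805e+02 7.30000e+00 3.50000e-02]]
gap 7.64157580173503
slide z 0.03134484733692877 block top 0.03133993313267702 blade 0.0338006822219111 rib 0.035416557789271164
```

move_arm --increments '[{"xyz":[0,-1,0],"roll":0,"grip":5},{"xyz":[0,-2,0],"roll":0,"grip":5},{"xyz":[0,-2,0],"roll":0,"grip":5},{"xyz":[0,-1.5,0],"roll":0,"grip":5},{"xyz":[0,-0.9,0],"roll":0,"grip":5}]'

```text
time_s: 23.4
position: [0.5006, -0.0647, 0.0478]
tcp_rot: [[-0.39, 0.921, 0.003], [0.921, 0.39, 0.0], [-0.001, 0.003, -1.0]]
force: [6.3, 4.8, -6.9]
opening: 0.159
grasp_force: 30.0
```

move_arm --increments '[{"xyz":[0,0,0],"roll":0,"grip":5},{"xyz":[0,0,0],"roll":0,"grip":5},{"xyz":[0,0,0],"roll":0,"grip":5}]'

```text
time_s: 23.65
position: [0.5006, -0.0647, 0.0478]
tcp_rot: [[-0.39, 0.921, 0.002], [0.921, 0.39, 0.0], [-0.001, 0.002, -1.0]]
force: [6.0, 6.2, -6.8]
opening: 0.158
grasp_force: 30.0
```

Run:
```python
from al import *
p,d,K,T=cap("wrist"); g,cen=meas(p,d,K,T); np.savez("w8",p=p,d=d,K=K,T=T)
s=bot.read_state(); c=np.array([np.cos(np.radians(23.1)),np.sin(np.radians(23.1))]); e=np.array(s["position"][:2])-[.546,-.0451]; print("travel",-e@c*1e3,s["time_s"],s["force"])
a=np.array([.6525,-.001])-.1084*c+.045*np.array([-c[1],c[0]]); q=T[:3,:3].T@(np.array([*a,.036])-T[:3,3]); print((K@q)[:2]/q[2])
u0=int((K@q)[0]/q[2])-12
B=np.array([cen(v,u0,u0+19,.0345) for v in range(168,178)]); R=np.array([cen(v,u0,u0+19,.036) for v in range(184,198,2)])
print(B[::3].round(3)); print(R[::2].round(3)); print("gap",np.median(R[:,1])-np.median(B[:,1]))
C=cloud(d,K,T); u=int(np.median(B[:,0])); print("z blade",np.median(C[168:177,u-1:u+2,2]),"rib",np.median(C[186:204,u:u+2,2]))
save("w8",cv2.resize(p[113:233,u-75:u+65],None,fx=5,fy=5,interpolation=cv2.INTER_CUBIC))
# pile check, scene/top camera
p,d,K,T=cap("top"); g=cv2.cvtColor(p,cv2.COLOR_RGB2GRAY)
X=cloud(d,K,T).reshape(-1,3); k=(X[:,2]>.066)&(X[:,2]<.085)&(np.hypot(X[:,0]-.607,X[:,1]+.02)<.045); print("pulley top",k.sum(),X[k].mean(0) if k.any() else 0)
```

```text
travel 49.47259869935177 23.7 [ 5.31918743  5.99225534 -5.66945963]
[379.95184087 172.97692121]
[[3.76550e+02 4.89700e+02 7.20000e+00 3.40000e-02]
 [3.76750e+02 4.89938e+02 7.60000e+00 3.40000e-02]
 [3.76600e+02 4.89973e+02 7.50000e+00 3.40000e-02]
 [3.76450e+02 4.90010e+02 7.20000e+00 3.40000e-02]]
[[3.76300e+02 4.89743e+02 7.30000e+00 3.60000e-02]
 [3.76050e+02 4.89763e+02 7.20000e+00 3.50000e-02]
 [3.75550e+02 4.89637e+02 6.80000e+00 3.50000e-02]
 [3.75400e+02 4.89716e+02 7.10000e+00 3.60000e-02]]
gap -0.20020964065406588
z blade 0.03398508164010061 rib 0.035369630226332965
pulley top 160 [ 0.61739747 -0.01210646  0.07169993]
```

View pics/w8.png

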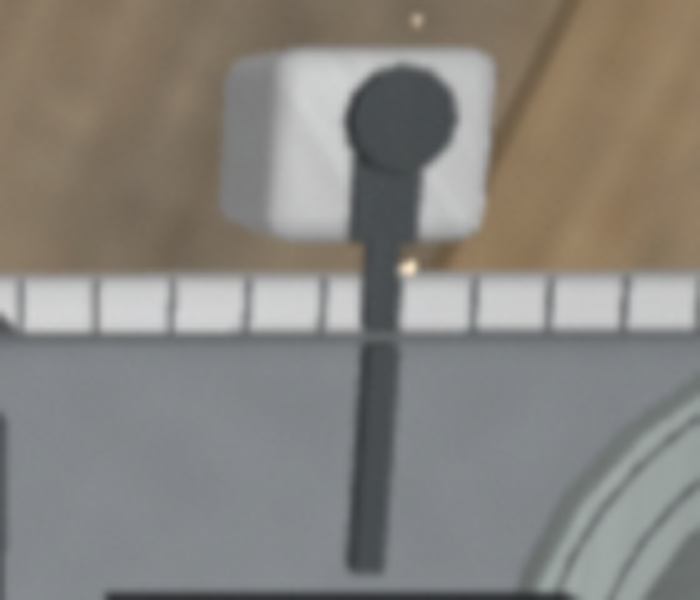

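The rib lines up with the blade (both at crop column ~380). Last check is the pile.

Run:
```python
from h import *
z=np.load("w8.npz"); p,d,K,T=z["p"],z["d"],z["K"],z["T"]; X=cloud(d,K,T)
g=cv2.cvtColor(p,cv2.COLOR_RGB2GRAY); c=np.array([.6526,-.0008])-.0495*np.array([.92,.392]); print("expected seat",c)
for n,zz,r in(("seat",.038,.042),("pulley",.072,.031)): print(n,ring(g,K,T,zz,r,c,w=.008))
p,d,K,T=cap("scene"); g=cv2.cvtColor(p,cv2.COLOR_RGB2GRAY)
for n,zz,r in(("seat",.038,.042),("pulley",.072,.031),("hub",.078,.014)): print("scene",n,ring(g,K,T,zz,r,c,w=.012,st=.001))
```

```text
expected seat [ 0.60706  -0.020204]
seat [ 3.756130e+01  6.143000e-01 -2.750000e-02  4.778435e+02  2.601600e+02]
pulley [ 3.432960e+01  6.012000e-01 -1.930000e-02  5.068310e+02  2.648135e+02]
scene seat [ 5.208690e+01  6.181000e-01 -2.970000e-02  3.165978e+02  2.289256e+02]
scene pulley [ 4.799130e+01  5.996000e-01 -3.070000e-02  3.108057e+02  2.233071e+02]
scene hub [ 5.841020e+01  6.186000e-01 -3.170000e-02  3.181677e+02  2.188162e+02]
```

Run:
```python
from h import *
e=np.array([.6515,-.0016])-.0495*np.array([.92,.392]); print("expect pulley",e)
z=np.load("w8.npz"); S={"wrist":(z["d"],z["K"],z["T"])}
for n in("top","scene"):
    _,d,K,T=cap(n); S[n]=(d,K,T)
from scipy.optimize import least_squares
for n,(d,K,T) in S.items():
    X=cloud(d,K,T).reshape(-1,3); X=X[(X[:,2]>.067)&(X[:,2]<.075)]; v=X[:,:2]-e; r=np.hypot(*v.T); k=r<.045; v,r=v[k],r[k]; a=np.degrees(np.arctan2(v[:,1],v[:,0]))
    print(n,k.sum(),[(int(b),int((q:=(a>=b)&(a<b+30)).sum()),round(np.percentile(r[q],95)*1e3,1) if q.sum()>4 else None) for b in range(-180,180,30)])
```

```text
expect pulley [ 0.60596  -0.021004]
wrist 4870 [(-180, 107, np.float64(30.9)), (-150, 405, np.float64(30.3)), (-120, 672, np.float64(29.9)), (-90, 564, np.float64(28.7)), (-60, 198, np.float64(28.3)), (-30, 0, None), (0, 0, None), (30, 0, None), (60, 212, np.float64(30.5)), (90, 883, np.float64(30.3)), (120, 967, np.float64(30.5)), (150, 862, np.float64(30.5))]
top 125 [(-180, 0, None), (-150, 0, None), (-120, 0, None), (-90, 1, None), (-60, 15, np.float64(28.9)), (-30, 20, np.float64(28.4)), (0, 20, np.float64(31.5)), (30, 20, np.float64(30.6)), (60, 26, np.float64(32.2)), (90, 23, np.float64(32.2)), (120, 0, None), (150, 0, None)]
scene 169 [(-180, 8, np.float64(27.1)), (-150, 31, np.float64(31.8)), (-120, 32, np.float64(30.1)), (-90, 29, np.float64(29.5)), (-60, 25, np.float64(28.4)), (-30, 22, np.float64(28.6)), (0, 4, None), (30, 0, None), (60, 0, None), (90, 1, None), (120, 8, np.float64(31.7)), (150, 9, np.float64(30.0))]
```

The pulley rim fits the expected circle to within about 1 mm all round, so the pile moved with the slide and stayed centred. Handing in.

```bash
python3 -c "
from rig import bot
print(bot.hand_in())"
```

```text
the job is handed in; nothing more can be done
None
```

I handed the job in at about 24 s: the spacer and then the pulley (hub up) sit about 1.5 mm off the seat's centre, and the gripper holds the slide about 49.5 mm out, with the rib about 0.2 mm from the blade by camera. The hand-in returned no verdict.

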